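# Draw the guard's bolt with the hooked rod

### The job

The bolt inside the grilled steel guard lies too deep for fingers. Pick up the hooked rod, reach it in through the guard's open front, hook the upright knob of the bolt and draw the bolt back towards the open front as far as it goes. Then take the rod out and lay it flat on the bench in front of the guard, leaving the pipe tees and the other things where they are.

Things in the scene. Friction and masses are not known exactly. Their poses are not given: they have to be found in the camera images.
- guard: Grey sheet-steel guard fixed to the bench, 100 mm deep (x), 138 mm wide (y), 60 mm high, roofed with steel bars. Origin at the centre of its underside; x points from the open front (x = -50 mm) to the back (x = +50 mm), y to the left seen from the front, z up. Inside: side walls at y = -65 and +65 mm, back wall at x = +46 mm.
- guard_mouth (a point): Middle of the guard's open front face, 34 mm above the bench, axes as the guard's. The opening is 130 mm wide; its lintel and the roof bars behind have their underside 54 mm above the bench; the rails that guide the bolt on the floor reach up to 20 mm. A rod with its axis 28 to 46 mm above the bench passes freely between, beside the knob.
- bolt (a joint): Steel bolt that slides along the guard's x axis on the guard's floor. Value in m: 0 = fully shot (locked), grows as the bolt is drawn towards the open front, 0.035 = fully drawn, against its stop. Friction holds it where it is left; drawing it takes about 3 N.
- bolt_knob (a point): Point on the axis of the bolt's upright knob, 34 mm above the bench; it moves with the bolt. The knob is a round steel stem of 12 mm diameter with a 16 mm cap from z = 40 to 47 mm. In the guard's frame it stands at y = +16 mm and x = +10 mm minus the bolt's joint value.
- hook_handle (a point): Centre of the handle of the hooked rod (loose, about 0.12 kg). Wooden handle 70 mm long (x), 22 mm wide (y), 28 mm high (z); lying on the bench its centre is 14 mm up, the hook level. Axes: x along the rod towards the hook, y towards the side the hook turns to, z up. Overall 154 mm long. A tall red vice stands right of it: cross it with the fingers 0.4 m up.
- hook_bar (a point): Middle of the hook's crossbar, 115 mm along x and 17 mm along y from the handle's centre (same axes, same height). The 8 mm round rod runs straight from the handle along x to x = 115 mm, turns square to +y, the crossbar runs to y = 32 mm and its tip bends back a little to x = 109, y = 38 mm. The knob goes against the handle side of the crossbar, here.
- tee_black: Black plastic pipe tee, 69 x 92 x 46 mm, loose at the far edge of the bench, right of the guard; a bystander. Origin under its centre.
- tee_grey: Grey plastic pipe tee, 67 x 92 x 42 mm, loose at the left of the guard; a bystander. Origin under its centre.

How it is judged (in metres and radians):
On the way, in this order (a step that is already met when the one before it is completed fails the run):
1. the hooked rod is lifted off the bench (height (world z) of hook_handle above 0.024 m), for 0.1 s.
2. the hook's crossbar is in the guard, behind the bolt's knob (x of hook_bar in the frame of bolt_knob above 0.005 m and horizontal distance between hook_bar and bolt_knob below 0.035 m and z of hook_bar in the frame of guard below 0.055 m), for 0.1 s.
3. the hook draws the bolt to its stop (value of joint bolt above 0.031 m and horizontal distance between hook_bar and bolt_knob below 0.035 m), for 0.1 s.
At the end, for the whole second after the job is handed in: the bolt is drawn at least 31 of its 35 mm; the hooked rod lies flat and still on the bench, let go, handle and hook both in front of the guard (outside its open front face) (value of joint bolt above 0.031 m and x of each of hook_bar, hook_handle in the frame of guard below -0.055 m and height (world z) of hook_handle below 0.022 m and height (world z) of hook_bar between -0.005 and 0.035 m and linear speed of hook below 0.02 m/s and contact force between the fingers and hook below 0.1 N); the robot touches nothing.
It fails at once if the robot touches the bolt itself (contact force between any of the fingers, the arm and bolt above 0.5 N).
It fails at once if one of the two pipe tees is moved more than 30 mm (distance of any of tee_black, tee_grey from where it was at the start of the episode above 0.03 m).
It also fails if it takes over 61 s, if anything falls off the work surface, if the arm or the gripper's body presses on something with over 40 N, if the wrist force passes 120 N, or if a joint passes its speed limit or range.

### The arm

A 7-joint arm with a two-finger parallel gripper is mounted at the origin on the work surface; the furniture and walls round the work are solid. World frame = base frame: x ahead of the robot, y to its left, z up, the work surface at z = 0. Lengths are in mm, angles in rad, forces in N, time in s.
With the tool pointing down it reaches from about 425 to 950 mm from the base axis. Payload 4.7 kg.
Tool frame: the origin (TCP) lies midway between the tips of the shut fingers; the grasp point (between the pads) lies arm.hold_point_z behind it (arm.hold_point_z is the distance from the TCP to the grasp point, in mm); x points along the fingers, y is the direction in which the jaws open and shut, and the axes are right-handed (so a half turn about x gives the same grasp; the last joint's range is limited). The gripper opens to 87 mm and grips with 3 to 60 N. Pads are 19 mm wide; open, the fingers measure 117 mm over their backs; the gripper's body (75 mm by 190 mm) begins 51 mm behind the grasp point.
Start: joints at [1.263, 0.469, -0.049, 1.532, 0.024, 1.141, -0.082], TCP at [185.811, -648.943, 186.173] pointing down, gripper open.
Joint ranges: [-2.59, 2.59], [-0.33, 1.99], [-1.39, 1.29], [0.1, 2.45], [-1.04, 4.18], [0.21, 1.99], [-2.66, 2.66]. Speed limits (rad/s): [2.57, 2.57, 3.14, 3.14, 3.14, 3.14, 3.14].

### API

Orientations are given as a unit quaternion [w, x, y, z].
In Python, from cell import arm gives the robot as it stands. The module is installed in compiled form; this text tells all that it offers.
- The arm moves only by the tool carry_out, never from a script. Its argument "deltas" is a list of rows, each an object of numbers: "rx", "ry", "rz": the turn, a rotation vector about the world's x, y, z in rad; "dx", "dy", "dz": the shift along the world's x, y, z in m; "hand": the finger opening in m, from 0 to 0.087. In form: [{"rx": .., "ry": .., "rz": .., "dx": .., "dy": .., "dz": .., "hand": ..}, ...]. A call has 1 to 8 rows; each row shifts and turns the pose as measured when the row begins; what a row does not reach is not made up. A row lasts 1/8 s, in which the tool goes at most 62.5 mm and 10.7 degrees, less where a joint would pass 70% of its speed; a pose out of reach is approached as far as the arm can. A call with a gripper value outside its range is refused whole. The fingers move at their own pace and stop on an object; the grip force is fixed at half the most. Time passes only in rows, so rows that do not move let the fingers close. It gives the time, the measured TCP pose, the force and the opening at its end, in the units of the state.
- arm.get_obs(): the state, without advancing time (a new reading comes with each control period).
- arm.camera(name): name is "scene" or "top" or "wrist"; returns the picture (480x640x3 uint8, blue, green, red); there is no depth.
- arm.camera_params(name): a dict with "fx", "fy", "cx", "cy" (pixels), "camera_from_world" (4x4, takes a point from world to camera coordinates); the wrist camera has in their place "tool_from_camera" (4x4, takes a point from camera to tool coordinates, whose origin is the TCP and whose axes are the tool frame's). Camera axes: x right, y down, z forward; pixel columns grow to the right and rows downward; lengths in mm; the calibration is good to about 2 mm. A picture is of the moment at which its call begins: read the wrist's pose just before it. camera_params takes no time and is no camera call.
- arm.sign_off(): hands the job in, once; it reports no verdict.
Trained networks look in the newest picture that a camera, given by its name, has taken for a name from the list of things; names that differ only in an ending like _2 or _b are one class to them, and where a whole thing is asked for, a point or a joint stands for the part that bears it (a point fixed in the world has none). Each returns a list of dicts, best first, with "score" (0 to 1); they miss things now and then, are a little off and sometimes report something else, mostly with a low value. They report only what shows in the picture. A call takes as long as a camera call.
- arm.trace(camera, query): "region" (480x640 bool, what is visible of it) and "point" ([column, row] in pixels, amid what is visible of it).
- arm.tip_of(camera, query): "point" ([column, row] in pixels: a listed point, or the origin of a listed thing).
The state is a dict: "t": time; "qpos": joint angles; "qd": joint speeds; "joint_efforts": joint torques, N m; "tcp_pos": TCP position; "ee_rot": TCP orientation; "wrist_force": force on the tool from outside, world axes, zero at the start; "moment": the same for the moment, N m; "grip_width": finger opening in mm.
Only numpy, scipy, OpenCV 4.12 (cv2) and the standard library are available. Lean on these libraries where they do the work, as an engineer would, in place of code of your own. Each camera call takes 0.05 s, during which the arm holds its last target.

## Working session

There is one attempt and no reset: what is moved stays moved. The work goes in short steps, Python scripts to look and compute and a tool call to move; the robot and the scene stay as the last step left them, time stands still between calls to the robot, and variables do not carry over. Pictures are saved under pics/ and viewed, and the job is handed in when it is done.

Besides the shell and the picture viewer there is one more tool, called after "Request:" by a JSON object that holds its "name" and its "arguments", one argument or row to a line. carry_out: Moves the arm, as the interface text tells. Its arguments: {"type":"object","properties":{"deltas":{"type":"array","items":{"type":"object","properties":{"rx":{"type":"number"},"ry":{"type":"number"},"rz":{"type":"number"},"dx":{"type":"number"},"dy":{"type":"number"},"dz":{"type":"number"},"hand":{"type":"number"}}}}},"required":["deltas"]}

```bash
mkdir -p pics; cat > h.py <<'E'
import numpy as np,cv2
from cell import arm
from scipy.spatial.transform import Rotation as R
def ray(cam,uv):
    p=arm.camera_params(cam); M=np.array(p["camera_from_world"])
    d=np.array([(uv[0]-p["cx"])/p["fx"],(uv[1]-p["cy"])/p["fy"],1.])
    return -M[:3,:3].T@M[:3,3], M[:3,:3].T@d
def plane(cam,uv,z):
    o,d=ray(cam,uv); return o+d*(z-o[2])/d[2]
E
python3 - <<'E'
from h import *
o=arm.get_obs();print(o)
print(arm.hold_point_z)
for c in("scene","top"):
    cv2.imwrite(f"pics/{c}0.png",arm.camera(c))
    print(arm.camera_params(c))
    for n in("guard","guard_mouth","bolt_knob","hook_handle","hook_bar","tee_black","tee_grey"):
        for r in arm.tip_of(c,n)[:2]: print(c,n,r["point"],round(r["score"],2))
E
```

```text
{'t': 0.0, 'qpos': array([ 1.26309446,  0.46945366, -0.04861122,  1.53368967,  0.02411524,
        1.140969  , -0.08230115]), 'qd': array([ 0.00059984, -0.00065168,  0.00110363,  0.00119855, -0.00146676,
       -0.00117202,  0.00123386]), 'joint_efforts': array([ 4.73587133e-04, -5.07969689e+01, -8.05829046e-02, -2.36153376e+01,
       -6.13739365e-02,  3.80671152e-02,  1.64972826e-04]), 'tcp_pos': array([ 185.59376379, -648.29586582,  185.09310338]), 'ee_rot': array([-0.09759766, -0.70012301, -0.09894296,  0.70036616]), 'wrist_force': array([-0.45447886, -0.4464826 ,  0.00335832]), 'moment': array([-0.00564445,  0.03945322, -0.00464164]), 'grip_width': 87.08680100107131}
18.700000000000003
{'fx': 539.7377889133967, 'fy': 539.7377889133967, 'cx': 315.5199535208535, 'cy': 244.73726057117682, 'camera_from_world': array([[ 8.55187774e-01, -5.17970714e-01,  1.89792048e-02,
        -3.02607497e+02],
       [-2.88281223e-01, -5.05754980e-01, -8.13084151e-01,
         3.14049286e+02],
       [ 4.30752606e-01,  6.89868277e-01, -5.81836706e-01,
         5.59296552e+02],
       [ 0.00000000e+0
[... 313 characters left out ...]
65
{'fx': 506.275355889844, 'fy': 506.275355889844, 'cx': 314.4821924871953, 'cy': 245.7836908851189, 'camera_from_world': array([[ 2.71477457e-02, -9.99614149e-01, -5.87810632e-03,
         2.06165640e+02],
       [-9.93061496e-01, -2.62957876e-02, -1.14618482e-01,
         4.66457341e+02],
       [ 1.14419687e-01,  8.94895445e-03, -9.93392194e-01,
         8.76153025e+02],
       [ 0.00000000e+00,  0.00000000e+00,  0.00000000e+00,
         1.00000000e+00]])}
top guard [289.6, 194.8] 0.67
top guard_mouth [307.0, 213.6] 0.79
top bolt_knob [278.7, 196.8] 0.51
top hook_handle [385.1, 278.8] 0.79
top hook_bar [325.4, 302.4] 0.74
top tee_black [415.3, 196.3] 0.73
top tee_grey [214.9, 242.1] 0.57
```

View pics/scene0.png

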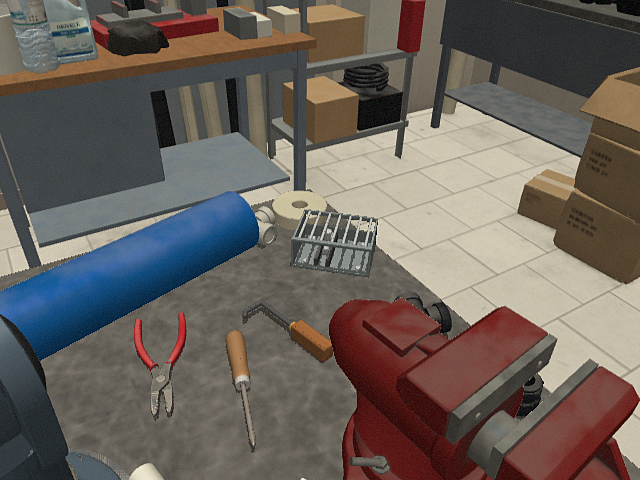

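View pics/top0.png

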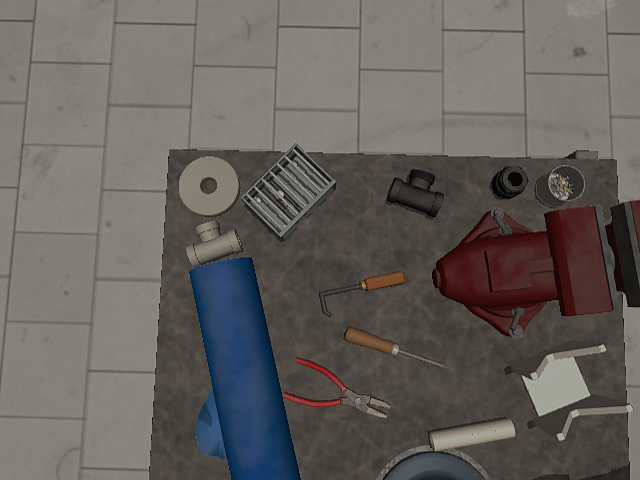

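```bash
python3 - <<'E'
from h import *
for c,n,uv,z in [("top","guard",(289.6,194.8),0),("scene","guard",(332.2,253.7),0),("top","mouth",(307,213.6),34),("scene","mouth",(331.3,257),34),("top","knob",(278.7,196.8),34),("scene","knob",(329.1,231.6),34),("top","handle",(385.1,278.8),14),("scene","handle",(309.7,338.6),14),("top","bar",(325.4,302.4),14),("scene","bar",(251.3,308.8),14),("top","tb",(415.3,196.3),0),("top","tg",(214.9,242.1),0)]:
    print(c,n,plane(c,uv,z).round(1))
E
```

```text
top guard [558.2 267.7   0. ]
scene guard [554.5 272.5   0. ]
top mouth [517.5 233.5  34. ]
scene mouth [522.2 227.2  34. ]
top knob [546.7 285.1  34. ]
scene knob [560.3 294.3  34. ]
top handle [406.   90.3  14. ]
scene handle [402.3  97.   14. ]
top bar [361.  196.4  14. ]
scene bar [356.4 197.9  14. ]
top tb [561.4  34.1   0. ]
top tg [465.9 402.5   0. ]
```

The scene view shows the guard at about (335,242), the hook rod from (248,310) to (330,350), and the vice right of it. In the top view the guard is at (290,195) with its open front facing lower right, the handle is at (385,280) and the crossbar at (323,303).

```bash
python3 - <<'E'
from h import *
t=cv2.imread("pics/top0.png");s=cv2.imread("pics/scene0.png")
a=cv2.resize(t[135:255,235:345],None,fx=5,fy=5,interpolation=cv2.INTER_CUBIC)
b=cv2.resize(s[195:285,280:390],None,fx=6,fy=6,interpolation=cv2.INTER_CUBIC)
cv2.imwrite("pics/gt.png",a);cv2.imwrite("pics/gs.png",b)
print(arm.camera_params("wrist"))
q=arm.get_obs()["ee_rot"];print(R.from_quat([*q[1:],q[0]]).as_matrix().round(3))
E
```

```text
{'fx': 332.66585712849894, 'fy': 332.66585712849894, 'cx': 317.5816055866737, 'cy': 234.48245440632553, 'tool_from_camera': array([[-8.76822254e-04, -3.04258965e-01,  9.52588953e-01,
        -1.98253403e+02],
       [ 9.99999478e-01,  2.32988650e-04,  9.94878934e-04,
        -8.30898058e-01],
       [-5.24643249e-04,  9.52589328e-01,  3.04258602e-01,
        -8.40111537e+01],
       [ 0.00000000e+00,  0.00000000e+00,  0.00000000e+00,
         1.00000000e+00]])}
[[ 0.     0.275 -0.961]
 [-0.    -0.961 -0.275]
 [-1.     0.    -0.   ]]
```

View pics/gt.png

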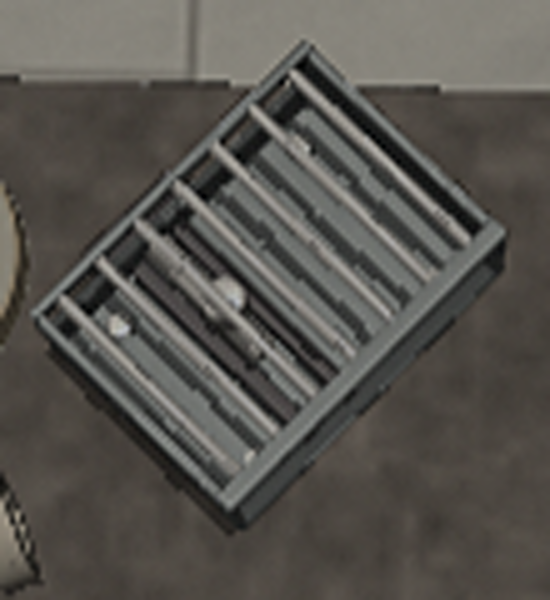

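View pics/gs.png

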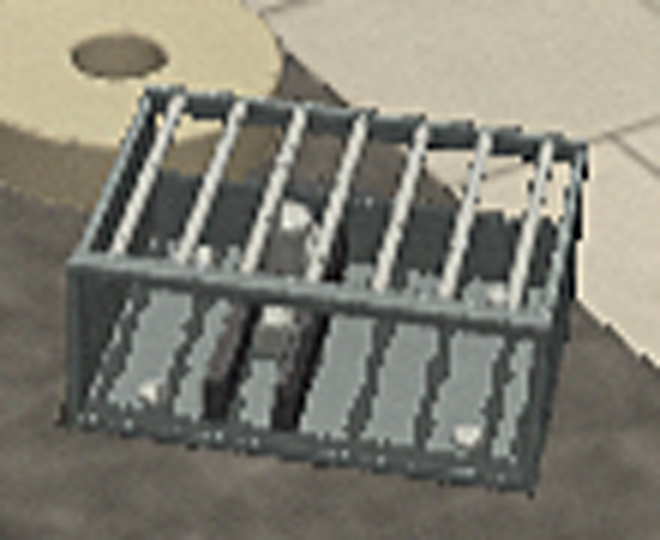

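```bash
python3 - <<'E'
from h import *
from scipy.optimize import least_squares
L=[("top",50,-69,60,305,42),("top",-50,-69,60,503,232),("top",-50,69,60,232,508),("top",50,69,60,38,315),
("scene",50,69,60,148,92),("scene",50,-69,60,583,148),("scene",-50,69,60,72,262),("scene",-50,-69,60,553,328),("scene",-50,69,0,70,425),("scene",-50,-69,0,530,488)]
P={c:arm.camera_params(c) for c in("top","scene")}
def proj(c,p):
    q=P[c]; M=q["camera_from_world"]; v=M[:3,:3]@p+M[:3,3]; return np.array([q["fx"]*v[0]/v[2]+q["cx"],q["fy"]*v[1]/v[2]+q["cy"]])
def res(th,cams,use=None):
    r=[]
    for c,x,y,z,u,v in L:
        if c not in cams: continue
        uv=np.array([235+(u-2)/5,135+(v-2)/5]) if c=="top" else np.array([280+(u-2.5)/6,195+(v-2.5)/6])
        cs,sn=np.cos(th[2]),np.sin(th[2])
        p=np.array([th[0]+cs*x-sn*y,th[1]+sn*x+cs*y,z]); r.append(proj(c,p)-uv)
    return np.concatenate(r)
for cams in(("top",),("scene",),("top","scene")):
    s=least_squares(res,[556,270,.85],args=(cams,)); print(cams,s.x.round(3),np.degrees(s.x[2]).round(1),s.fun.round(1))
E
```

```text
('top',) [555.117 266.148   0.829] 47.5 [ 0.1 -0.8  1.5 -0.2  0.3  1.  -1.9 -0. ]
('scene',) [555.744 266.998   0.823] 47.2 [-0.6 -1.6  1.3 -1.7 -0.8  0.2 -0.3 -0.  -0.2  0.8  0.8  1.4]
('top', 'scene') [555.32  266.447   0.826] 47.3 [ 0.1 -0.9  1.3 -0.2 -0.   0.8 -2.1 -0.3 -0.8 -1.4  1.2 -1.5 -0.8  0.5
 -0.2  0.2 -0.2  1.2  0.9  1.6]
```

Request:
{"name": "carry_out", "arguments": {
  "deltas": [
    {"dz": 0.06},
    {"dz": 0.06},
    {"dz": 0.06},
    {"dz": 0.06},
    {"dx": 0.045, "dy": 0.035, "rz": 0.1},
    {"dx": 0.045, "dy": 0.035, "rz": 0.1},
    {"dx": 0.045, "dy": 0.035, "rz": 0.1},
    {"dx": 0.045, "dy": 0.035, "rz": 0.1}
  ]
}}

```text
invalid input
```

Request:
{"name": "carry_out", "arguments": {
  "deltas": [
    {"rx": 0, "ry": 0, "rz": 0, "dx": 0, "dy": 0, "dz": 0.06, "hand": 0.087},
    {"rx": 0, "ry": 0, "rz": 0, "dx": 0, "dy": 0, "dz": 0.06, "hand": 0.087},
    {"rx": 0, "ry": 0, "rz": 0, "dx": 0, "dy": 0, "dz": 0.06, "hand": 0.087},
    {"rx": 0, "ry": 0, "rz": 0, "dx": 0, "dy": 0, "dz": 0.06, "hand": 0.087},
    {"rx": 0, "ry": 0, "rz": 0.1, "dx": 0.045, "dy": 0.035, "dz": 0, "hand": 0.087},
    {"rx": 0, "ry": 0, "rz": 0.1, "dx": 0.045, "dy": 0.035, "dz": 0, "hand": 0.087},
    {"rx": 0, "ry": 0, "rz": 0.1, "dx": 0.045, "dy": 0.035, "dz": 0, "hand": 0.087},
    {"rx": 0, "ry": 0, "rz": 0.1, "dx": 0.045, "dy": 0.035, "dz": 0, "hand": 0.087}
  ]
}}

```text
t: 1.8
tcp_pos: [363.6, -506.1, 433.7]
ee_rot: [-0.236, -0.666, -0.234, 0.668]
wrist_force: [0.8, -0.5, -1.4]
grip_width: 86.8
```

Request:
{"name": "carry_out", "arguments": {
  "deltas": [
    {"rx": 0, "ry": 0, "rz": 0.12, "dx": 0.025, "dy": 0.05, "dz": 0, "hand": 0.087},
    {"rx": 0, "ry": 0, "rz": 0.12, "dx": 0.025, "dy": 0.05, "dz": 0, "hand": 0.087},
    {"rx": 0, "ry": 0, "rz": 0.12, "dx": 0.025, "dy": 0.055, "dz": 0, "hand": 0.087},
    {"rx": 0, "ry": 0, "rz": 0.12, "dx": 0.02, "dy": 0.055, "dz": 0, "hand": 0.087},
    {"rx": 0, "ry": 0, "rz": 0.12, "dx": 0.01, "dy": 0.055, "dz": 0, "hand": 0.087},
    {"rx": 0, "ry": 0, "rz": 0.12, "dx": 0, "dy": 0.055, "dz": 0, "hand": 0.087},
    {"rx": 0, "ry": 0, "rz": 0.12, "dx": 0, "dy": 0.055, "dz": 0, "hand": 0.087},
    {"rx": 0, "ry": 0, "rz": 0.12, "dx": 0, "dy": 0.055, "dz": 0, "hand": 0.087}
  ]
}}

```text
t: 2.8
tcp_pos: [473.5, -60.6, 433.0]
ee_rot: [0.527, 0.474, 0.523, -0.473]
wrist_force: [0.2, -0.6, 0.4]
grip_width: 87.0
```

Request:
{"name": "carry_out", "arguments": {
  "deltas": [
    {"rx": 0, "ry": 0, "rz": 0.12, "dx": -0.01, "dy": 0.055, "dz": 0, "hand": 0.087},
    {"rx": 0, "ry": 0, "rz": 0.1, "dx": -0.015, "dy": 0.05, "dz": 0, "hand": 0.087},
    {"rx": 0, "ry": 0, "rz": 0, "dx": -0.01, "dy": 0.045, "dz": 0, "hand": 0.087},
    {"rx": 0, "ry": 0, "rz": 0, "dx": 0, "dy": 0, "dz": 0, "hand": 0.087}
  ]
}}

```text
t: 3.3
tcp_pos: [435.2, 100.1, 434.2]
ee_rot: [0.581, 0.409, 0.575, -0.406]
wrist_force: [1.2, -0.2, 0.0]
grip_width: 87.0
```

```bash
cat >> h.py <<'E'
def pose():
    o=arm.get_obs();q=o["ee_rot"];return np.array(o["tcp_pos"]),R.from_quat([*q[1:],q[0]]).as_matrix(),o
def wplane(uv,z,T):
    p=arm.camera_params("wrist");C=np.array(p["tool_from_camera"])
    d=np.array([(uv[0]-p["cx"])/p["fx"],(uv[1]-p["cy"])/p["fy"],1.])
    o=T[0]+T[1]@C[:3,3]; d=T[1]@C[:3,:3]@d; return o+d*(z-o[2])/d[2]
E
python3 - <<'E'
from h import *
T=pose();print(T[0],T[1].round(3),T[2]["qpos"].round(2),T[2]["t"])
im=arm.camera("wrist");cv2.imwrite("pics/w1.png",im)
for n,z in(("hook_handle",14),("hook_bar",14),("guard_mouth",34)):
    for r in arm.tip_of("wrist",n)[:2]: print(n,r["point"],r["score"],wplane(r["point"],z,T).round(1))
r=arm.trace("wrist","hook_handle")
for k in r[:2]: print(k["point"],k["score"],k["region"].sum()); 
np.save("reg.npy",r[0]["region"])
E
```

```text
[435.23079273 100.07352236 434.2078338 ] [[ 0.009  0.942  0.336]
 [-0.002  0.336 -0.942]
 [-1.     0.007  0.005]] [ 0.46 -0.01 -0.75  1.6  -0.01  1.55  0.05] 3.3
hook_handle [297.7, 170.3] 0.79 [400.7  96.9  14. ]
hook_bar [294.3, 100.7] 0.58 [357.2 207.7  14. ]
[295.4, 154.9] 0.86 811
```

View pics/w1.png

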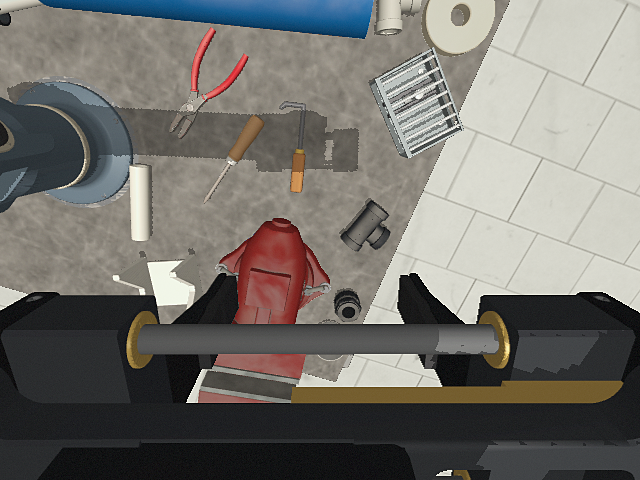

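The wrist view shows the wooden handle from (296,192) to (299,150), the rod running up to its corner at about (303,104), and the crossbar going left to (282,104). The vice tip is at (282,222), and the guard is upper right.

```bash
python3 - <<'E'
from h import *
T=pose()
im=cv2.imread("pics/w1.png")
cv2.imwrite("pics/w1h.png",cv2.resize(im[90:240,250:350],None,fx=4,fy=4,interpolation=cv2.INTER_CUBIC))
t=cv2.imread("pics/top0.png");cv2.imwrite("pics/t0h.png",cv2.resize(t[250:350,310:450],None,fx=5,fy=5,interpolation=cv2.INTER_CUBIC))
reg=np.load("reg.npy").astype(np.uint8)
c,(w,h),a=cv2.minAreaRect(np.argwhere(reg)[:,::-1].astype(np.float32));print(c,w,h,a)
E
```

```text
(292.5, 147.0) 90.0 25.0 90.0
```

View pics/w1h.png

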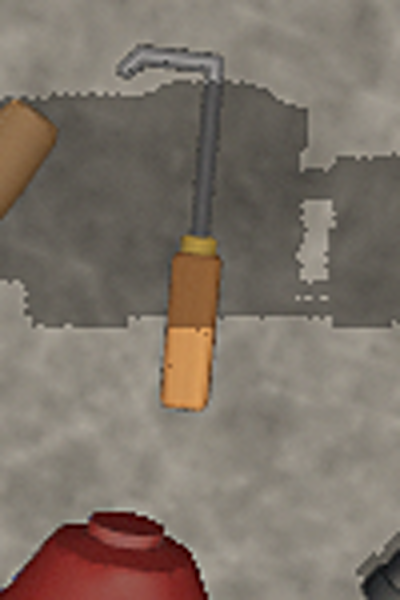

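View pics/t0h.png

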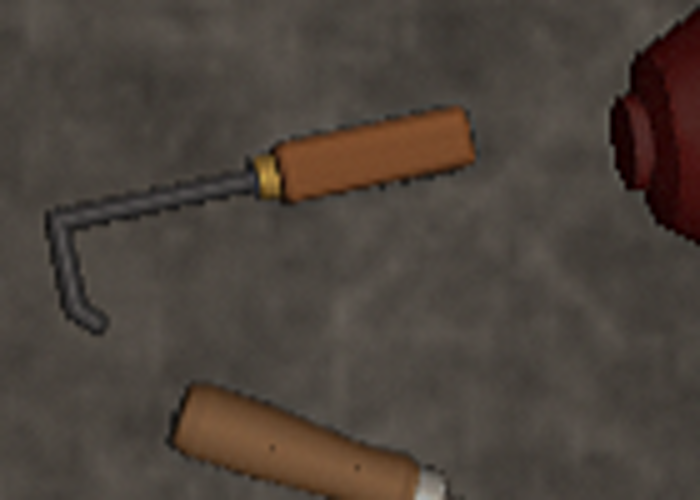

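```bash
python3 - <<'E'
from h import *
T=pose()
W=lambda u,v,z:wplane((250+(u-1.5)/4,90+(v-1.5)/4),z,T)[:2]
P=lambda u,v,z:plane("top",(310+(u-2)/5,250+(v-2)/5),z)[:2]
for nm,f,hc,c,b in(("w",W,[(173,254),(221,256),(163,407),(209,410)],(212,65),(201,237)),("t",P,[(272,146),(291,202),(475,162),(465,106)],(57,217),(257,178))):
    H=np.mean([f(*x,28) for x in hc],0); C=f(*c,14);B=f(*b,14)
    d=C-B;d2=C-H
    print(nm,"handle",H.round(1),"corner",C.round(1),"len",np.linalg.norm(d2).round(1),"yaw",np.degrees(np.arctan2(d[1],d[0])).round(1),np.degrees(np.arctan2(d2[1],d2[0])).round(1))
E
```

```text
w handle [403.   88.9] corner [375.8 199.4] len 113.8 yaw 104.3 103.8
t handle [402.4  92.7] corner [377.5 204.7] len 114.8 yaw 102.5 102.5
```

Request:
{"name": "carry_out", "arguments": {
  "deltas": [
    {"rx": 0, "ry": 0, "rz": -0.06, "dx": -0.015, "dy": -0.002, "dz": -0.06, "hand": 0.06},
    {"rx": 0, "ry": 0, "rz": -0.055, "dx": -0.01, "dy": -0.002, "dz": -0.06, "hand": 0.06},
    {"rx": 0, "ry": 0, "rz": 0, "dx": -0.009, "dy": 0, "dz": -0.06, "hand": 0.06},
    {"rx": 0, "ry": 0, "rz": 0, "dx": 0, "dy": 0, "dz": -0.06, "hand": 0.06},
    {"rx": 0, "ry": 0, "rz": 0, "dx": 0, "dy": 0, "dz": -0.06, "hand": 0.06},
    {"rx": 0, "ry": 0, "rz": 0, "dx": 0, "dy": 0, "dz": 0, "hand": 0.06}
  ]
}}

```text
t: 4.3
tcp_pos: [404.4, 82.1, 126.2]
ee_rot: [0.55, 0.45, 0.543, -0.447]
wrist_force: [0.3, -0.0, 0.1]
grip_width: 60.4
```

```bash
python3 - <<'E'
from h import *
T=pose();print(T[0],T[1].round(3),T[2]["qpos"].round(2),T[2]["t"],T[2]["wrist_force"])
im=arm.camera("wrist");cv2.imwrite("pics/w2.png",im)
E
```

```text
[404.37439911  82.10529329 126.15874974] [[ 0.011  0.981  0.195]
 [-0.003  0.195 -0.981]
 [-1.     0.01   0.005]] [ 0.4   0.18 -0.77  2.16  0.17  0.85 -0.28] 4.3 [ 0.32574005 -0.04535389  0.09115036]
```

View pics/w2.png

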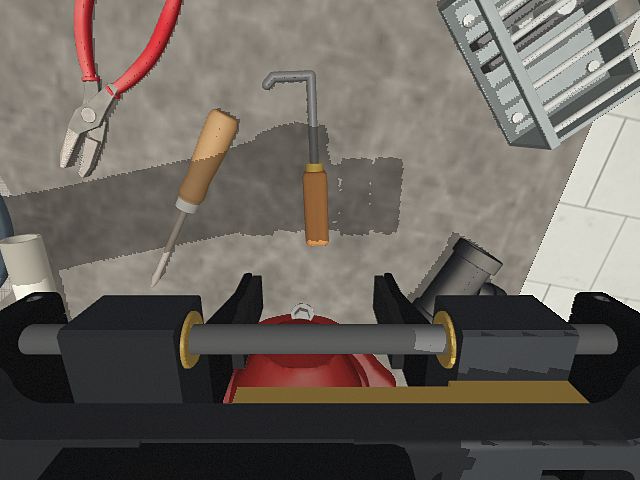

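The wrist view from 126 mm shows the handle from (316,243) to (316,170), the vice nose just behind the fingers at about (302,312), and the guard upper right. I'll check the vice clearance and refine the handle position.

```bash
python3 - <<'E'
from h import *
for z in(0,60,100,130,160):
    print(z,plane("top",(433,278),z).round(0)[:2], plane("scene",(331,325),z).round(0)[:2])
T=pose()
cv2.imwrite("pics/w2h.png",cv2.resize(cv2.imread("pics/w2.png")[60:330,250:390],None,fx=4,fy=4)[::1][:, :])
for uv,z in(((304,172),28),((327,172),28),((306,242),28),((329,245),28),((312,76),14),((315,163),14)): print(uv,wplane(uv,z,T).round(1))
E
```

```text
0 [411.   1.] [453. 117.]
60 [407.  15.] [418.  66.]
100 [405.  24.] [394.  32.]
130 [403.  31.] [377.   6.]
160 [401.  37.] [359. -19.]
(304, 172) [387.6 127.   28. ]
(327, 172) [407.7 131.   28. ]
(306, 242) [401.5  62.5  28. ]
(329, 245) [423.6  63.7  28. ]
(312, 76) [379.5 206.5  14. ]
(315, 163) [396.1 135.2  14. ]
```

Request:
{"name": "carry_out", "arguments": {
  "deltas": [
    {"rx": 0, "ry": 0, "rz": 0.03, "dx": -0.001, "dy": 0.02, "dz": -0.02, "hand": 0.06},
    {"rx": 0, "ry": 0, "rz": 0, "dx": 0, "dy": 0, "dz": -0.03, "hand": 0.06},
    {"rx": 0, "ry": 0, "rz": 0, "dx": 0, "dy": 0, "dz": -0.02, "hand": 0.06},
    {"rx": 0, "ry": 0, "rz": 0, "dx": 0, "dy": 0, "dz": 0, "hand": 0.06}
  ]
}}

```text
t: 4.85
tcp_pos: [419.5, 104.0, 68.6]
ee_rot: [0.562, 0.452, 0.54, -0.434]
wrist_force: [-0.1, -0.8, 0.6]
grip_width: 59.7
```

```bash
python3 - <<'E'
from h import *
T=pose();print(T[0],T[1].round(3),T[2]["qpos"].round(3),T[2]["t"])
E
```

```text
[419.49349881 104.04985446  68.63230131] [[ 0.041  0.976  0.216]
 [ 0.     0.216 -0.976]
 [-0.999  0.04   0.009]] [ 0.286  0.296 -0.733  2.202  0.332  0.706 -0.456] 4.85
```

Request:
{"name": "carry_out", "arguments": {
  "deltas": [
    {"rx": 0, "ry": 0.06, "rz": 0, "dx": -0.016, "dy": 0, "dz": 0, "hand": 0.06},
    {"rx": 0, "ry": 0, "rz": 0, "dx": 0, "dy": 0, "dz": 0, "hand": 0.06}
  ]
}}

```text
t: 5.1
tcp_pos: [408.2, 104.6, 73.6]
ee_rot: [0.548, 0.441, 0.554, -0.446]
wrist_force: [-0.6, -0.3, 1.1]
grip_width: 60.1
```

```bash
python3 - <<'E'
from h import *
T=pose();print(T[0],T[1].round(3),T[2]["qpos"].round(3),T[2]["t"])
E
```

```text
[408.20061793 104.59428446  73.56026147] [[-0.011  0.977  0.213]
 [ 0.001  0.213 -0.977]
 [-1.    -0.01  -0.003]] [ 0.304  0.301 -0.751  2.183  0.289  0.766 -0.421] 5.1
```

Request:
{"name": "carry_out", "arguments": {
  "deltas": [
    {"rx": 0, "ry": 0.06, "rz": 0, "dx": -0.006, "dy": -0.002, "dz": -0.02, "hand": 0.06},
    {"rx": 0, "ry": 0.02, "rz": 0, "dx": -0.006, "dy": 0, "dz": -0.02, "hand": 0.06},
    {"rx": 0, "ry": 0.0, "rz": 0, "dx": 0, "dy": 0, "dz": 0, "hand": 0.06}
  ]
}}

```text
t: 5.48
tcp_pos: [400.8, 102.7, 36.3]
ee_rot: [0.527, 0.426, 0.572, -0.461]
wrist_force: [0.8, 0.3, -0.3]
grip_width: 60.0
```

```bash
python3 - <<'E'
from h import *
T=pose();print(T[0],T[1].round(3),T[2]["qpos"].round(3),T[2]["t"])
E
```

```text
[400.77597109 102.70241037  36.32579895] [[-0.081  0.974  0.21 ]
 [ 0.002  0.211 -0.978]
 [-0.997 -0.079 -0.019]] [ 0.269  0.397 -0.716  2.182  0.328  0.756 -0.454] 5.475
```

Request:
{"name": "carry_out", "arguments": {
  "deltas": [
    {"rx": 0, "ry": -0.02, "rz": 0.0, "dx": 0, "dy": 0, "dz": -0.02, "hand": 0.06},
    {"rx": 0, "ry": 0, "rz": 0, "dx": 0, "dy": 0, "dz": -0.011, "hand": 0.06},
    {"rx": 0, "ry": 0, "rz": 0, "dx": 0, "dy": 0, "dz": 0, "hand": 0.06}
  ]
}}

```text
t: 5.85
tcp_pos: [402.5, 103.5, 6.2]
ee_rot: [0.534, 0.432, 0.566, -0.456]
wrist_force: [-0.4, 0.6, -0.0]
grip_width: 60.0
```

```bash
python3 - <<'E'
from h import *
T=pose();print(T[0],T[1].round(3),T[2]["qpos"].round(3),T[2]["t"],T[2]["wrist_force"])
cv2.imwrite("pics/w3.png",arm.camera("wrist"))
E
```

```text
[402.49120917 103.47551661   6.22131068] [[-0.055  0.976  0.211]
 [ 0.002  0.212 -0.977]
 [-0.998 -0.054 -0.014]] [ 0.221  0.438 -0.67   2.217  0.401  0.664 -0.524] 5.85 [-0.42392389  0.58338045 -0.00893322]
```

View pics/w3.png

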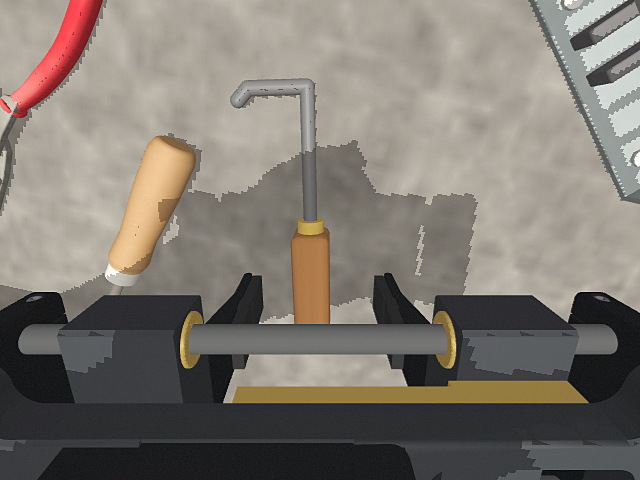

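The handle at x≈311 sits between the fingers (262 and 373), so I'm closing.

Request:
{"name": "carry_out", "arguments": {
  "deltas": [
    {"rx": 0, "ry": 0, "rz": 0.0, "dx": -0.002, "dy": 0, "dz": -0.002, "hand": 0.04},
    {"rx": 0, "ry": 0, "rz": 0, "dx": 0, "dy": 0, "dz": 0, "hand": 0.01},
    {"rx": 0, "ry": 0, "rz": 0, "dx": 0, "dy": 0, "dz": 0, "hand": 0.01},
    {"rx": 0, "ry": 0, "rz": 0, "dx": 0, "dy": 0, "dz": 0, "hand": 0.01},
    {"rx": 0, "ry": 0, "rz": 0, "dx": 0, "dy": 0, "dz": 0, "hand": 0.01},
    {"rx": 0, "ry": 0, "rz": 0, "dx": 0, "dy": 0, "dz": 0, "hand": 0.01}
  ]
}}

```text
t: 6.65
tcp_pos: [402.2, 104.0, 5.8]
ee_rot: [0.535, 0.433, 0.565, -0.455]
wrist_force: [-0.2, -0.5, -0.4]
grip_width: 12.1
```

```bash
python3 - <<'E'
from h import *
T=pose();print(T[0],T[2]["grip_width"])
cv2.imwrite("pics/w4.png",arm.camera("wrist"))
E
```

```text
[402.18360886 103.96345445   5.82548122] 12.074190887730781
```

View pics/w4.png

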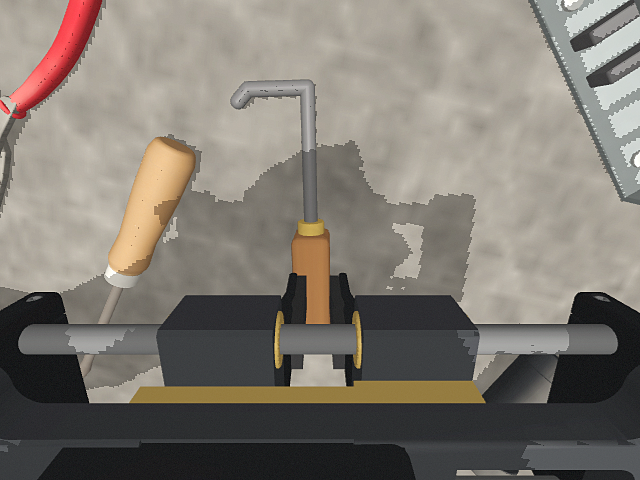

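```bash
python3 - <<'E'
from h import *
im=arm.camera("scene");cv2.imwrite("pics/s4.png",cv2.resize(im[220:400,200:420],None,fx=3.4,fy=3.3,interpolation=cv2.INTER_CUBIC))
im=cv2.imread("pics/w4.png");cv2.imwrite("pics/w4z.png",cv2.resize(im[210:390,250:400],None,fx=4,fy=3.3,interpolation=cv2.INTER_CUBIC))
print(arm.get_obs()["grip_width"])
E
```

```text
10.760014347897343
```

View pics/s4.png

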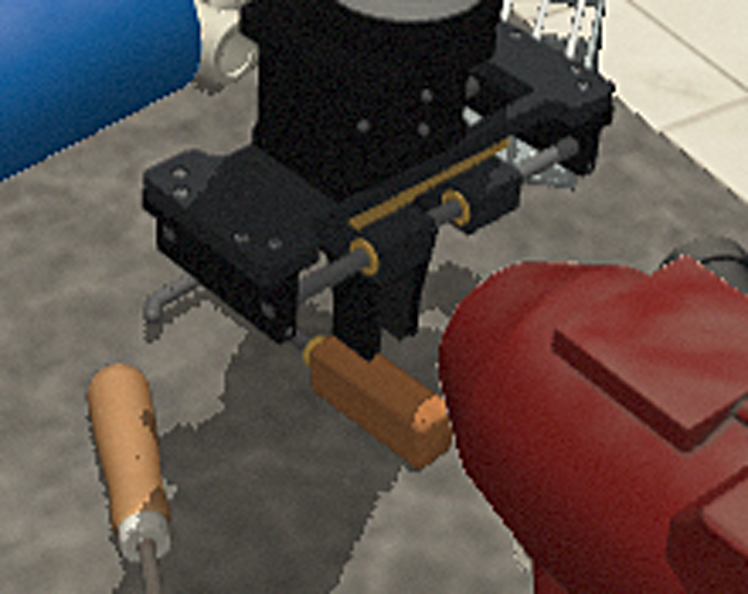

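View pics/w4z.png

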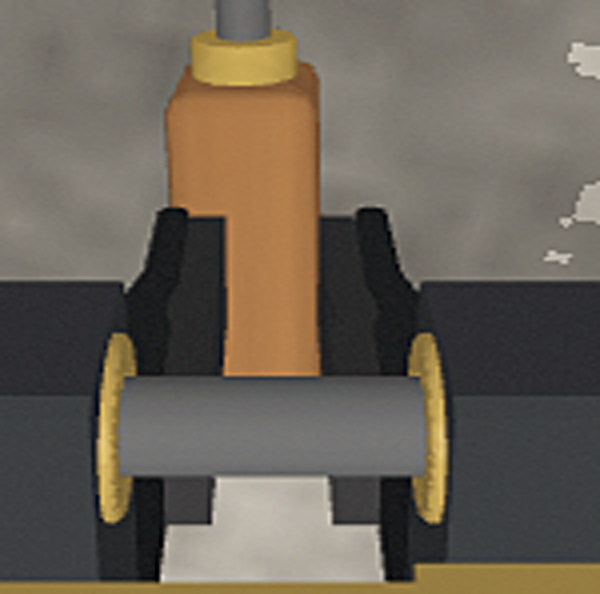

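```bash
cat >> h.py <<'E'
def proj(c,p):
    q=arm.camera_params(c); M=np.array(q["camera_from_world"]); v=M[:3,:3]@np.array(p)+M[:3,3]; return np.array([q["fx"]*v[0]/v[2]+q["cx"],q["fy"]*v[1]/v[2]+q["cy"]])
def wproj(t):
    p=arm.camera_params("wrist");C=np.array(p["tool_from_camera"]);v=C[:3,:3].T@(np.array(t)-C[:3,3]);return np.array([p["fx"]*v[0]/v[2]+p["cx"],p["fy"]*v[1]/v[2]+p["cy"]])
E
python3 - <<'E'
from h import *
T=pose()
for x in(0,-18.7,-36,-50):
  for z in(-9.5,9.5):
    for y in (-6,6): 
      u=proj("scene",T[0]+T[1]@np.array([x,y,z])); print((x,y,z),u.round(0),"zoom",((u-[200,220])*[3.4,3.3]).round(0),"wrist",wproj((x,y,z)).round(0))
E
```

```text
(0, -6, -9.5) [300. 338.] zoom [339. 389.] wrist [308. 252.]
(0, 6, -9.5) [306. 334.] zoom [360. 377.] wrist [327. 252.]
(0, -6, 9.5) [309. 345.] zoom [369. 413.] wrist [309. 280.]
(0, 6, 9.5) [314. 341.] zoom [389. 400.] wrist [327. 280.]
(-18.7, -6, -9.5) [300. 329.] zoom [342. 359.] wrist [307. 264.]
(-18.7, 6, -9.5) [306. 325.] zoom [362. 347.] wrist [328. 264.]
(-18.7, -6, 9.5) [309. 336.] zoom [371. 382.] wrist [308. 293.]
(-18.7, 6, 9.5) [315. 332.] zoom [392. 370.] wrist [328. 293.]
(-36, -6, -9.5) [301. 320.] zoom [344. 330.] wrist [307. 276.]
(-36, 6, -9.5) [307. 316.] zoom [364. 318.] wrist [329. 276.]
(-36, -6, 9.5) [310. 327.] zoom [374. 353.] wrist [307. 308.]
(-36, 6, 9.5) [316. 323.] zoom [395. 341.] wrist [329. 308.]
(-50, -6, -9.5) [302. 313.] zoom [345. 306.] wrist [306. 288.]
(-50, 6, -9.5) [308. 309.] zoom [366. 294.] wrist [330. 288.]
(-50, -6, 9.5) [311. 320.] zoom [376. 328.] wrist [306. 322.]
(-50, 6, 9.5) [317. 316.] zoom [397. 317.] wrist [330. 322.]
```

```bash
python3 - <<'E'
from h import *
T=pose()
im=arm.camera("scene").copy()
for x,c in((0,(0,0,255)),(-35,(0,255,0)),(-70,(255,255,0)),(-105,(255,0,255))):
  for y,z in((-95,37),(95,37),(-95,-37),(95,-37)):
      u=proj("scene",T[0]+T[1]@np.array([x,y,z])); cv2.circle(im,tuple(int(k) for k in u),1,c,-1)
cv2.imwrite("pics/s5.png",cv2.resize(im[180:400,200:440],None,fx=3.3,fy=2.7,interpolation=cv2.INTER_NEAREST))
E
```

```text
(no output)
```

View pics/s5.png

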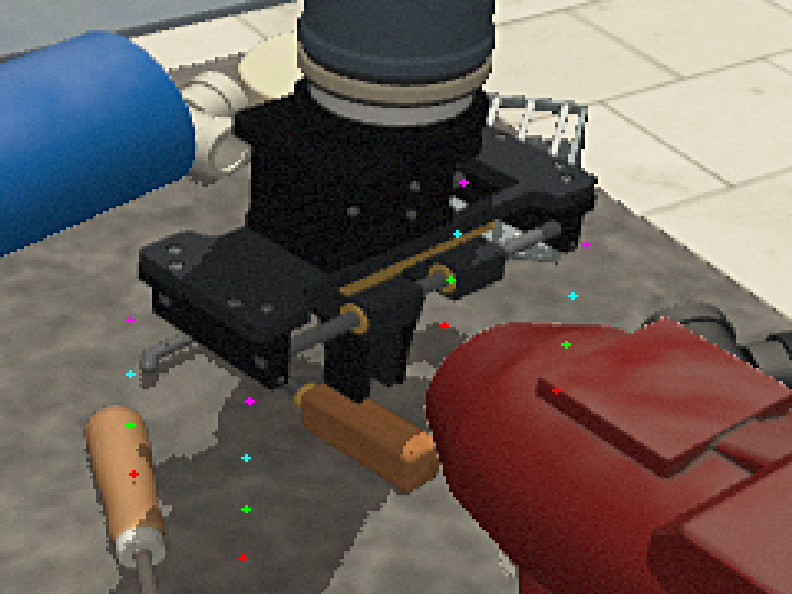

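The gripper closed to 11 mm without touching anything. The scene view shows its fingertips resting above the handle top. In both cameras the fingertips sit about 35 mm short of the reported TCP, so I'll open and go about 35 mm lower, watching the force.

Request:
{"name": "carry_out", "arguments": {
  "deltas": [
    {"rx": 0, "ry": 0, "rz": 0.0, "dx": -0.003, "dy": 0, "dz": 0, "hand": 0.06},
    {"rx": 0, "ry": 0, "rz": 0, "dx": -0.001, "dy": 0, "dz": 0, "hand": 0.06},
    {"rx": 0, "ry": 0, "rz": 0, "dx": 0, "dy": 0, "dz": 0, "hand": 0.06},
    {"rx": 0, "ry": 0, "rz": 0, "dx": 0, "dy": 0, "dz": 0, "hand": 0.06},
    {"rx": 0, "ry": 0, "rz": 0, "dx": 0, "dy": 0, "dz": 0, "hand": 0.06},
    {"rx": 0, "ry": -0.02, "rz": 0, "dx": 0, "dy": 0, "dz": -0.012, "hand": 0.06},
    {"rx": 0, "ry": 0, "rz": 0, "dx": 0, "dy": 0, "dz": 0, "hand": 0.06}
  ]
}}

```text
t: 7.68
tcp_pos: [398.1, 104.0, -6.3]
ee_rot: [0.541, 0.438, 0.559, -0.45]
wrist_force: [1.2, -0.1, 0.5]
grip_width: 59.3
```

```bash
python3 - <<'E'
from h import *
T=pose();print(T[0],T[1].round(3),T[2]["qpos"].round(3),T[2]["t"],T[2]["wrist_force"],T[2]["grip_width"])
E
```

```text
[398.05618908 103.99214334  -6.31122102] [[-0.031  0.977  0.211]
 [ 0.003  0.211 -0.977]
 [-1.    -0.03  -0.009]] [ 0.191  0.442 -0.644  2.252  0.443  0.602 -0.573] 7.675 [ 1.19294274 -0.13334433  0.49265494] 59.250466820484235
```

Request:
{"name": "carry_out", "arguments": {
  "deltas": [
    {"rx": 0, "ry": -0.015, "rz": 0.02, "dx": 0.001, "dy": -0.002, "dz": -0.012, "hand": 0.06},
    {"rx": 0, "ry": -0.01, "rz": 0, "dx": 0.0, "dy": 0, "dz": -0.008, "hand": 0.06},
    {"rx": 0, "ry": 0, "rz": 0, "dx": 0, "dy": 0, "dz": 0, "hand": 0.06}
  ]
}}

```text
t: 8.05
tcp_pos: [400.6, 102.5, -26.0]
ee_rot: [0.553, 0.439, 0.556, -0.439]
wrist_force: [-0.2, 0.7, -0.4]
grip_width: 59.9
```

```bash
python3 - <<'E'
from h import *
T=pose();print(T[0],T[1].round(3),T[2]["qpos"].round(3),T[2]["t"],T[2]["wrist_force"],T[2]["grip_width"])
im=arm.camera("wrist");cv2.imwrite("pics/w6.png",cv2.resize(im[60:390,200:430],None,fx=2.4,fy=1.8))
im=arm.camera("scene");cv2.imwrite("pics/s6.png",cv2.resize(im[220:400,200:420],None,fx=3.4,fy=3.3,interpolation=cv2.INTER_CUBIC))
E
```

```text
[400.55970144 102.47152241 -25.99632484] [[-0.004  0.973  0.23 ]
 [ 0.003  0.23  -0.973]
 [-1.    -0.003 -0.004]] [ 0.148  0.467 -0.596  2.28   0.517  0.527 -0.622] 8.05 [-0.20344335  0.6524607  -0.36400765] 59.91341733703271
```

View pics/w6.png

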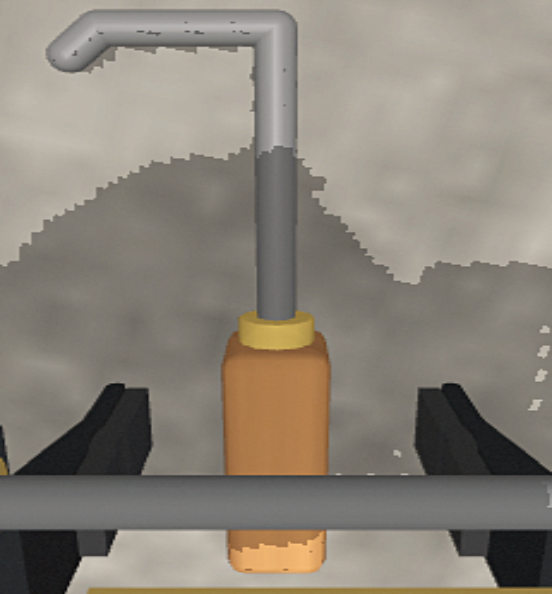

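View pics/s6.png

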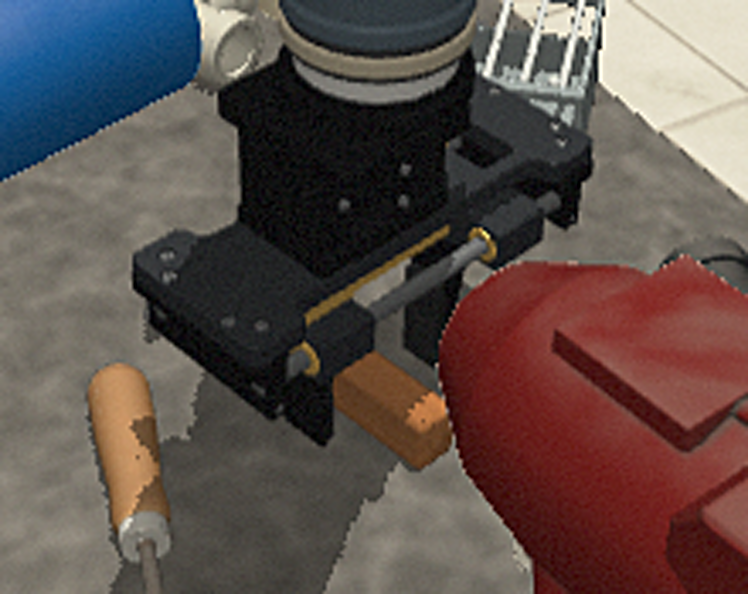

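The fingers now straddle the handle, tool vertical and rod aligned in the wrist view. I'll lower a little more and close.

Request:
{"name": "carry_out", "arguments": {
  "deltas": [
    {"rx": 0, "ry": 0, "rz": 0.0, "dx": -0.001, "dy": 0, "dz": -0.004, "hand": 0.04},
    {"rx": 0, "ry": 0, "rz": 0, "dx": 0, "dy": 0, "dz": 0, "hand": 0.01},
    {"rx": 0, "ry": 0, "rz": 0, "dx": 0, "dy": 0, "dz": 0, "hand": 0.01},
    {"rx": 0, "ry": 0, "rz": 0, "dx": 0, "dy": 0, "dz": 0, "hand": 0.01},
    {"rx": 0, "ry": 0, "rz": 0, "dx": 0, "dy": 0, "dz": 0, "hand": 0.01},
    {"rx": 0, "ry": 0, "rz": 0, "dx": 0, "dy": 0, "dz": 0, "hand": 0.01},
    {"rx": 0, "ry": 0, "rz": 0, "dx": 0, "dy": 0, "dz": 0, "hand": 0.01}
  ]
}}

```text
t: 9.02
tcp_pos: [400.7, 102.9, -29.2]
ee_rot: [0.553, 0.44, 0.556, -0.438]
wrist_force: [-0.7, 0.1, 0.5]
grip_width: 21.5
```

Request:
{"name": "carry_out", "arguments": {
  "deltas": [
    {"rx": 0, "ry": 0, "rz": 0.0, "dx": 0, "dy": 0, "dz": 0.03, "hand": 0.01},
    {"rx": 0, "ry": 0, "rz": 0, "dx": 0, "dy": 0, "dz": 0.04, "hand": 0.01},
    {"rx": 0, "ry": 0, "rz": -0.1, "dx": 0.02, "dy": 0.02, "dz": 0.03, "hand": 0.01},
    {"rx": 0, "ry": 0, "rz": 0, "dx": 0, "dy": 0, "dz": 0, "hand": 0.01}
  ]
}}

```text
t: 9.52
tcp_pos: [419.8, 122.7, 72.9]
ee_rot: [0.529, 0.467, 0.533, -0.466]
wrist_force: [-0.1, 0.2, -2.1]
grip_width: 21.4
```

```bash
python3 - <<'E'
from h import *
T=pose();print(T[0],T[1].round(3),T[2]["qpos"].round(3),T[2]["t"],T[2]["wrist_force"],T[2]["grip_width"])
im=arm.camera("wrist");cv2.imwrite("pics/w7.png",im)
im=arm.camera("scene");cv2.imwrite("pics/s7.png",cv2.resize(im[170:390,180:420],None,fx=3.3,fy=2.7,interpolation=cv2.INTER_CUBIC))
for c in("scene",):
  for n in("hook_handle","hook_bar"):
    for r in arm.tip_of(c,n)[:1]: print(c,n,r["point"],r["score"])
E
```

```text
[419.77993074 122.65379563  72.87225147] [[-0.004  0.992  0.128]
 [ 0.005  0.128 -0.992]
 [-1.    -0.003 -0.005]] [ 0.249  0.32  -0.73   2.157  0.299  0.766 -0.545] 9.525 [-0.05374329  0.16840229 -2.13739679] 21.42578772538749
scene hook_handle [314.2, 274.9] 0.63
```

View pics/w7.png

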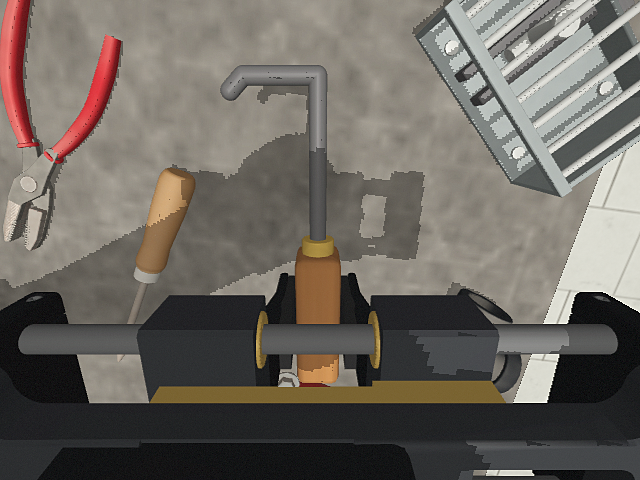

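View pics/s7.png

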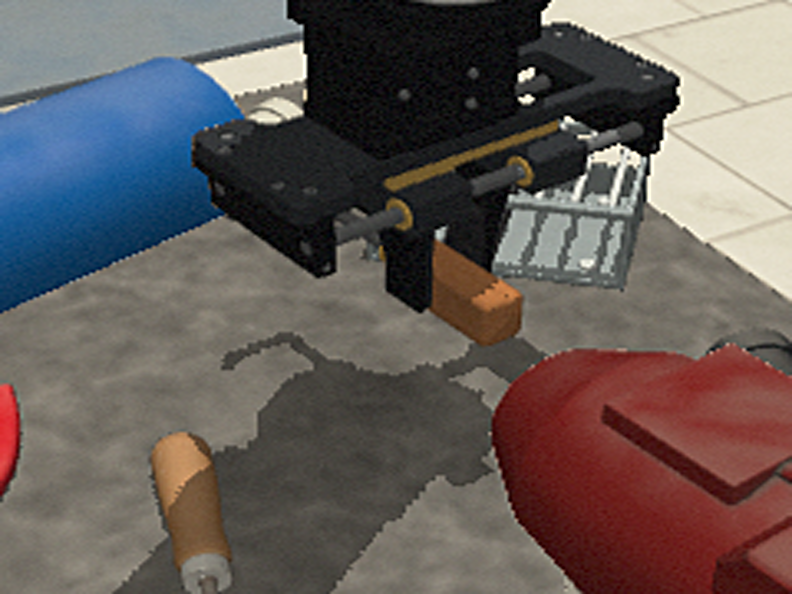

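```bash
cat >> h.py <<'E'
def wtool(uv,x):
    p=arm.camera_params("wrist");C=np.array(p["tool_from_camera"])
    d=C[:3,:3]@np.array([(uv[0]-p["cx"])/p["fx"],(uv[1]-p["cy"])/p["fy"],1.]);o=C[:3,3]; return o+d*(x-o[0])/d[0]
E
python3 - <<'E'
from h import *
for nm,uv,x in(("corner",(317.5,74),-43.2),("rodbase",(317,236),-43.2),("bar tip",(230,91),-43.2),("hl front",(297,257),-57.2),("hr front",(339,257),-57.2),("h rearL",(297,380),-57.2),("h rearR",(338,381),-57.2)): print(nm,wtool(uv,x).round(1))
# w6 before grasp was flat: corner px
E
```

```text
corner [ -43.2   -0.3 -106.7]
rodbase [-43.2  -0.5 -34.5]
bar tip [ -43.2  -37.9 -100. ]
hl front [-57.2  -9.6 -29. ]
hr front [-57.2   9.6 -29. ]
h rearL [-57.2 -10.8  39.4]
h rearR [-57.2  10.4  40. ]
```

Request:
{"name": "carry_out", "arguments": {
  "deltas": [
    {"rx": 0, "ry": 0, "rz": -0.15, "dx": 0.01, "dy": 0.01, "dz": 0.03, "hand": 0.01},
    {"rx": 0, "ry": 0, "rz": -0.15, "dx": 0.01, "dy": 0, "dz": 0, "hand": 0.01},
    {"rx": 0, "ry": 0, "rz": -0.15, "dx": 0.01, "dy": 0, "dz": 0, "hand": 0.01},
    {"rx": 0, "ry": 0, "rz": -0.15, "dx": 0.01, "dy": 0, "dz": 0, "hand": 0.01},
    {"rx": 0, "ry": 0, "rz": -0.15, "dx": 0.01, "dy": -0.01, "dz": 0, "hand": 0.01},
    {"rx": 0, "ry": 0, "rz": -0.12, "dx": 0.01, "dy": -0.01, "dz": 0, "hand": 0.01},
    {"rx": 0, "ry": 0, "rz": 0, "dx": 0, "dy": 0, "dz": 0, "hand": 0.01}
  ]
}}

```text
t: 10.6
tcp_pos: [467.0, 104.6, 91.3]
ee_rot: [-0.269, -0.643, -0.285, 0.658]
wrist_force: [-1.1, -0.7, -2.4]
grip_width: 21.7
```

```bash
cat >> h.py <<'E'
G0=np.array([555.3,266.4]);GY=0.826
def rep():
    T=pose();c,s=np.cos(GY),np.sin(GY);Rg=np.array([[c,s],[-s,c]])
    bar=T[0]+T[1]@np.array([-43.2,-17.3,-107]);sh=T[0]+T[1]@np.array([-43.2,-.3,0])
    hx=-T[1][:,2]
    print("t",round(T[2]["t"],2),"tcp",T[0].round(1),"bar g",(Rg@(bar[:2]-G0)).round(1),"barz",bar[2].round(1),"shaft g",(Rg@(sh[:2]-G0)).round(1),"z",sh[2].round(1),"hook yaw err",round(np.arctan2(hx[1],hx[0])-GY,3),"toolx",T[1][:,0].round(3),"tz",T[1][:,2].round(3),"F",T[2]["wrist_force"].round(1),"w",round(T[2]["grip_width"],1)); print("q",T[2]["qpos"].round(2))
    return T
E
python3 -c "
from h import *
rep()"
```

```text
t 10.6 tcp [467.  104.6  91.3] bar g [-71.1 -31.1] barz 133.9 shaft g [-178.4  -45.8] z 134.5 hook yaw err -0.022 toolx [-0.028  0.013 -1.   ] tz [-0.693 -0.72   0.01 ] F [-1.1 -0.7 -2.4] w 21.7
q [ 0.15  0.33 -0.53  2.05  0.19  0.84 -1.25]
```

Request:
{"name": "carry_out", "arguments": {
  "deltas": [
    {"rx": -0.013, "ry": -0.028, "rz": 0.022, "dx": 0.001, "dy": -0.001, "dz": -0.03, "hand": 0.01},
    {"rx": 0, "ry": 0, "rz": 0, "dx": 0, "dy": 0, "dz": -0.04, "hand": 0.01},
    {"rx": 0, "ry": 0, "rz": 0, "dx": 0, "dy": 0, "dz": -0.026, "hand": 0.01},
    {"rx": 0, "ry": 0, "rz": 0, "dx": 0, "dy": 0, "dz": 0, "hand": 0.01}
  ]
}}

```text
t: 11.1
tcp_pos: [463.6, 104.5, -9.0]
ee_rot: [-0.287, -0.644, -0.288, 0.647]
wrist_force: [0.4, -0.1, -1.2]
grip_width: 21.6
```

```bash
python3 - <<'E'
from h import *
rep()
im=arm.camera("scene");cv2.imwrite("pics/s8.png",cv2.resize(im[170:350,230:430],None,fx=4,fy=3.3,interpolation=cv2.INTER_CUBIC))
im=arm.camera("wrist");cv2.imwrite("pics/w8.png",im)
im=arm.camera("top");cv2.imwrite("pics/t8.png",cv2.resize(im[130:330,230:470],None,fx=3.3,fy=3,interpolation=cv2.INTER_CUBIC))
E
```

```text
t 11.1 tcp [463.6 104.5  -9. ] bar g [-74.3 -23.9] barz 33.9 shaft g [-181.   -42.2] z 34.2 hook yaw err 0.012 toolx [-0.005 -0.001 -1.   ] tz [-0.669 -0.744  0.004] F [ 0.4 -0.1 -1.2] w 21.6
q [ 0.06  0.47 -0.45  2.14  0.36  0.6  -1.38]
```

View pics/s8.png

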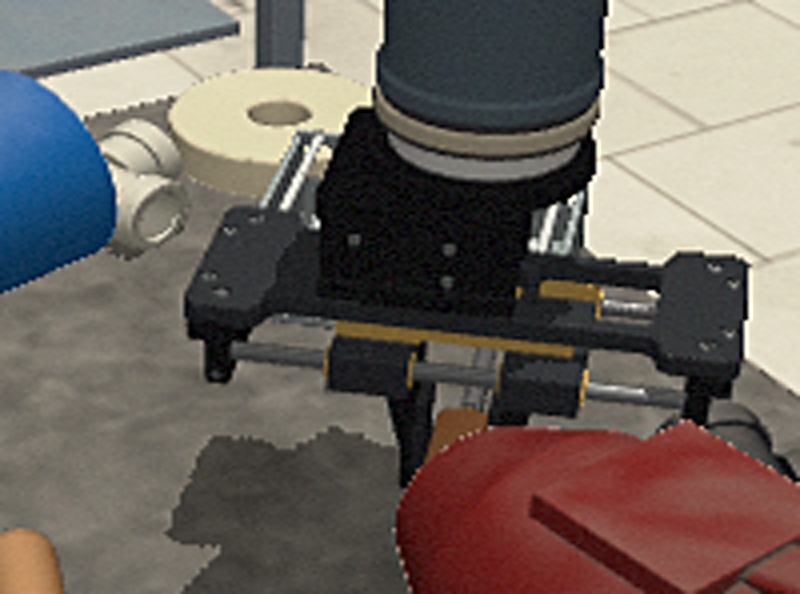

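View pics/w8.png

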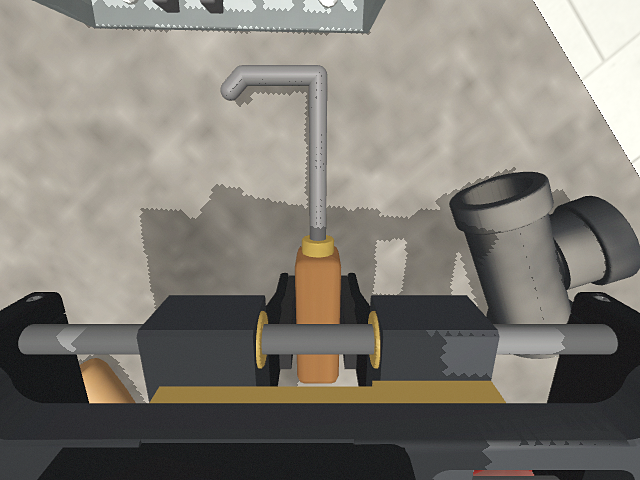

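View pics/t8.png

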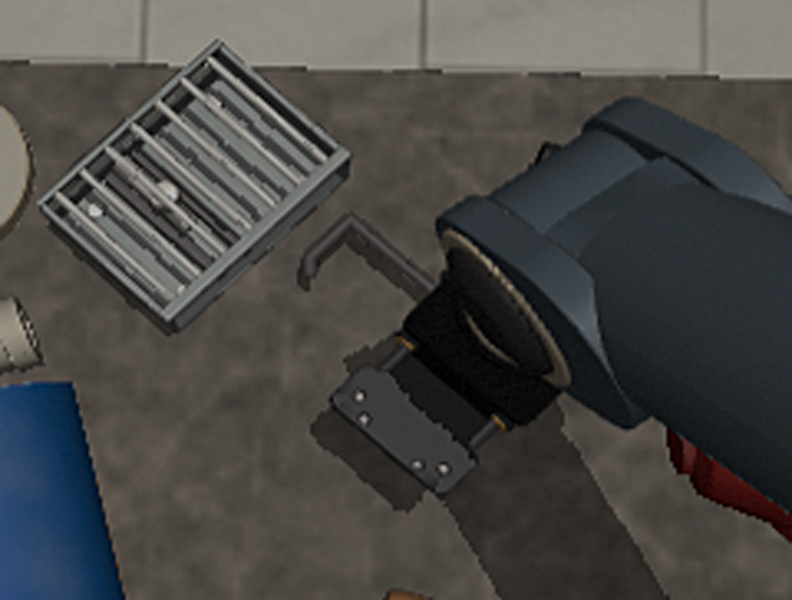

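```bash
python3 - <<'E'
from h import *
T=pose();c,s=np.cos(GY),np.sin(GY)
im=cv2.imread("pics/w8.png")
for z,col in((0,(0,0,255)),(60,(0,255,0)),(54,(255,0,0))):
  for x in(-50,):
   for y in(-69,69):
    w=np.array([G0[0]+c*x-s*y,G0[1]+s*x+c*y,z]);u=wproj(T[1].T@(w-T[0]));print(z,x,y,u.round(1))
# rod corner in top
def tp(u,v): return plane("top",(230+(u-1.5)/3.3,130+(v-1)/3),34)
C=tp(348,216);E=tp(420,283);B=tp(304,278)
Rg=np.array([[c,s],[-s,c]])
for p in(C,E,B): print((Rg@(p[:2]-G0)).round(1))
for n in("hook_bar",):
  for r in arm.tip_of("top",n)[:1]: p=plane("top",r["point"],34);print(r["score"],(Rg@(p[:2]-G0)).round(1))
cv2.imwrite("pics/w8c.png",cv2.resize(im[0:100,60:420],None,fx=2.2,fy=3))
E
```

```text
0 -50 -69 [370.1  37.7]
0 -50 69 [98.6 34.2]
60 -50 -69 [397.1  -8.5]
60 -50 69 [-13.2 -14.2]
54 -50 -69 [393.2  -1.9]
54 -50 69 [ 2.9 -7.3]
[-70.7 -44.9]
[-126.6  -42.9]
[-79.6  -1.4]
0.64 [-81.2 -30.7]
```

View pics/w8c.png

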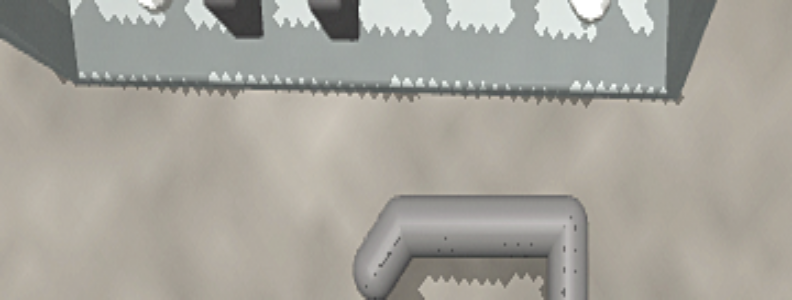

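Request:
{"name": "carry_out", "arguments": {
  "deltas": [
    {"rx": 0, "ry": 0, "rz": -0.018, "dx": 0.0045, "dy": -0.004, "dz": 0.002, "hand": 0.01},
    {"rx": 0, "ry": 0, "rz": 0, "dx": 0, "dy": 0, "dz": 0, "hand": 0.01}
  ]
}}

```text
t: 11.55
tcp_pos: [473.7, 100.9, -2.1]
ee_rot: [0.281, 0.651, 0.28, -0.647]
wrist_force: [-0.5, 0.2, -1.0]
grip_width: 21.9
```

```bash
python3 -c "
from h import *
rep()"
```

```text
t 11.55 tcp [473.7 100.9  -2.1] bar g [-70.1 -35.7] barz 41.6 shaft g [-177.2  -51.7] z 41.1 hook yaw err -0.009 toolx [ 0.007  0.001 -1.   ] tz [-0.685 -0.729 -0.006] F [-0.5  0.2 -1. ] w 21.9
q [ 0.07  0.47 -0.45  2.13  0.35  0.61 -1.38]
```

Request:
{"name": "carry_out", "arguments": {
  "deltas": [
    {"rx": 0, "ry": 0, "rz": 0.006, "dx": -0.003, "dy": 0.0025, "dz": -0.003, "hand": 0.01},
    {"rx": 0, "ry": 0, "rz": 0, "dx": 0, "dy": 0, "dz": 0, "hand": 0.01}
  ]
}}

```text
t: 11.8
tcp_pos: [470.8, 103.5, -4.7]
ee_rot: [0.283, 0.651, 0.282, -0.645]
wrist_force: [0.2, 0.3, -2.1]
grip_width: 22.0
```

```bash
python3 -c "
from h import *
rep()"
```

```text
t 11.8 tcp [470.8 103.5  -4.7] bar g [-70.3 -31.1] barz 39.1 shaft g [-177.3  -47.8] z 38.5 hook yaw err -0.003 toolx [ 0.008  0.001 -1.   ] tz [-0.68  -0.733 -0.006] F [ 0.2  0.3 -2.1] w 22.0
q [ 0.06  0.47 -0.45  2.13  0.35  0.6  -1.39]
```

Shaft at y=-48 and z≈38, yaw within 0.003. Inserting part way now.

Request:
{"name": "carry_out", "arguments": {
  "deltas": [
    {"rx": 0, "ry": 0, "rz": 0, "dx": 0.01, "dy": 0.011, "dz": -0.001, "hand": 0.01},
    {"rx": 0, "ry": 0, "rz": 0, "dx": 0.01, "dy": 0.011, "dz": 0, "hand": 0.01},
    {"rx": 0, "ry": 0, "rz": 0, "dx": 0.01, "dy": 0.011, "dz": 0, "hand": 0.01},
    {"rx": 0, "ry": 0, "rz": 0, "dx": 0.01, "dy": 0.011, "dz": 0, "hand": 0.01},
    {"rx": 0, "ry": 0, "rz": 0, "dx": 0, "dy": 0, "dz": 0, "hand": 0.01}
  ]
}}

```text
t: 12.42
tcp_pos: [514.6, 152.6, -5.8]
ee_rot: [0.284, 0.651, 0.283, -0.644]
wrist_force: [0.2, -0.2, -1.8]
grip_width: 21.6
```

```bash
python3 - <<'E'
from h import *
rep()
im=arm.camera("wrist");cv2.imwrite("pics/w9.png",im)
im=arm.camera("top");cv2.imwrite("pics/t9.png",cv2.resize(im[130:330,230:470],None,fx=3.3,fy=3,interpolation=cv2.INTER_CUBIC))
E
```

```text
t 12.43 tcp [514.6 152.6  -5.8] bar g [ -4.5 -29.9] barz 38.2 shaft g [-111.6  -46.7] z 37.4 hook yaw err -0.001 toolx [ 0.009  0.003 -1.   ] tz [-0.679 -0.734 -0.009] F [ 0.2 -0.2 -1.8] w 21.6
q [-0.03  0.53 -0.44  2.01  0.36  0.66 -1.44]
```

View pics/w9.png

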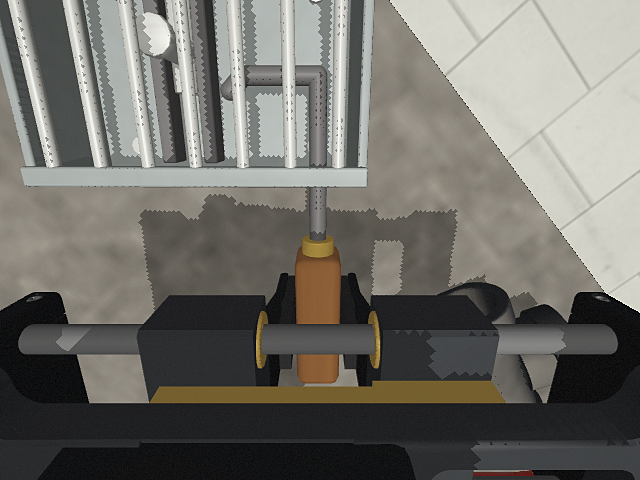

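View pics/t9.png

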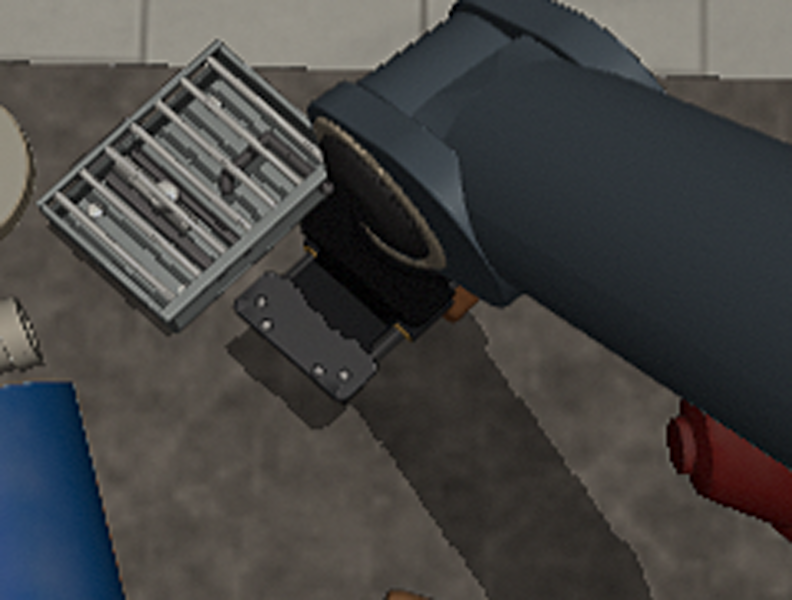

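```bash
python3 - <<'E'
from h import *
print(wtool((158,36),-52.5).round(1),wtool((318,75),-43.2).round(1),wtool((22,178),-65.8).round(1),wtool((367,177),-65.8).round(1))
E
```

```text
[ -52.5  -62.3 -118.3] [ -43.2   -0.5 -105.9] [ -65.8 -117.8  -65.5] [-65.8  18.9 -66. ]
```

Request:
{"name": "carry_out", "arguments": {
  "deltas": [
    {"rx": 0, "ry": 0, "rz": 0, "dx": 0.008, "dy": 0.0085, "dz": 0, "hand": 0.01},
    {"rx": 0, "ry": 0, "rz": 0, "dx": 0.008, "dy": 0.0085, "dz": 0, "hand": 0.01},
    {"rx": 0, "ry": 0, "rz": 0, "dx": 0.005, "dy": 0.0055, "dz": 0, "hand": 0.01},
    {"rx": 0, "ry": 0, "rz": 0, "dx": 0, "dy": 0, "dz": 0, "hand": 0.01}
  ]
}}

```text
t: 13.02
tcp_pos: [535.4, 174.1, -6.1]
ee_rot: [0.283, 0.651, 0.282, -0.646]
wrist_force: [-0.1, 0.5, -2.2]
grip_width: 21.8
```

```bash
python3 - <<'E'
from h import *
rep()
im=arm.camera("wrist");cv2.imwrite("pics/w10.png",im)
E
```

```text
t 13.03 tcp [535.4 174.1  -6.1] bar g [ 25.5 -30.8] barz 37.6 shaft g [-81.6 -47.4] z 37.1 hook yaw err -0.004 toolx [ 0.007  0.001 -1.   ] tz [-0.68  -0.733 -0.006] F [-0.1  0.5 -2.2] w 21.8
q [-0.06  0.57 -0.43  1.95  0.36  0.69 -1.46]
```

View pics/w10.png

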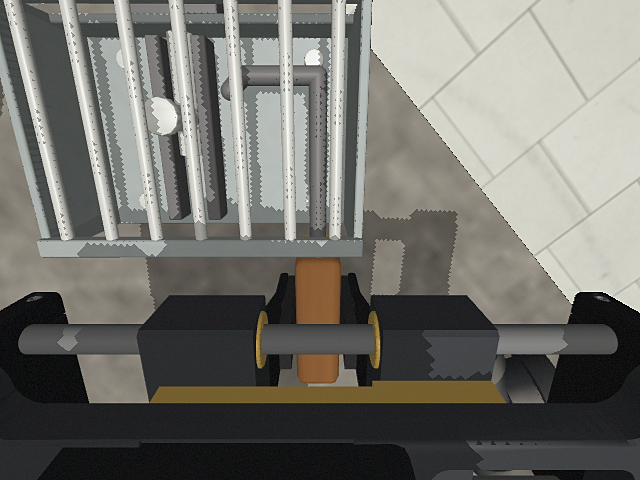

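Request:
{"name": "carry_out", "arguments": {
  "deltas": [
    {"rx": 0, "ry": 0, "rz": 0.003, "dx": 0.002, "dy": 0.0025, "dz": -0.002, "hand": 0.01},
    {"rx": 0, "ry": 0, "rz": 0, "dx": 0.002, "dy": 0.0025, "dz": 0, "hand": 0.01},
    {"rx": 0, "ry": 0, "rz": 0, "dx": 0, "dy": 0, "dz": 0, "hand": 0.01}
  ]
}}

```text
t: 13.45
tcp_pos: [538.8, 178.3, -8.5]
ee_rot: [0.284, 0.65, 0.283, -0.646]
wrist_force: [0.3, -0.9, -1.3]
grip_width: 21.4
```

```bash
python3 - <<'E'
from h import *
rep()
im=arm.camera("wrist");cv2.imwrite("pics/w11.png",im[:280,:420])
E
```

```text
t 13.45 tcp [538.8 178.3  -8.5] bar g [ 30.9 -30.2] barz 35.0 shaft g [-76.2 -47.1] z 34.7 hook yaw err -0.001 toolx [ 0.006 -0.    -1.   ] tz [-0.679 -0.735 -0.004] F [ 0.3 -0.9 -1.3] w 21.4
q [-0.07  0.58 -0.43  1.94  0.37  0.7  -1.47]
```

View pics/w11.png

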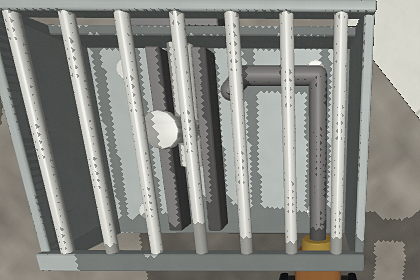

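```bash
python3 - <<'E'
from h import *
print(wtool((162,111),-55.5).round(1),wtool((162,130),-55.5).round(1),wtool((228,102),-41).round(1),wtool((270,67),-43.2).round(1))
E
```

```text
[-55.5 -63.3 -91. ] [-55.5 -64.3 -83.7] [-41.  -40.1 -95.4] [ -43.2  -20.7 -109. ]
```

Request:
{"name": "carry_out", "arguments": {
  "deltas": [
    {"rx": 0, "ry": 0, "rz": 0, "dx": -0.0045, "dy": 0.0045, "dz": 0, "hand": 0.01},
    {"rx": 0, "ry": 0, "rz": 0, "dx": -0.0045, "dy": 0.0045, "dz": 0, "hand": 0.01},
    {"rx": 0, "ry": 0, "rz": 0, "dx": 0, "dy": 0, "dz": 0, "hand": 0.01}
  ]
}}

```text
t: 13.88
tcp_pos: [528.4, 187.8, -8.5]
ee_rot: [0.284, 0.649, 0.283, -0.646]
wrist_force: [0.1, -0.9, -0.9]
grip_width: 22.0
```

```bash
python3 - <<'E'
from h import *
rep()
E
```

```text
t 13.88 tcp [528.4 187.8  -8.5] bar g [ 30.9 -16.2] barz 34.9 shaft g [-76.2 -33.1] z 34.7 hook yaw err -0.001 toolx [ 0.005 -0.    -1.   ] tz [-0.678 -0.735 -0.003] F [ 0.1 -0.9 -0.9] w 22.0
q [-0.09  0.57 -0.43  1.95  0.37  0.69 -1.49]
```

Request:
{"name": "carry_out", "arguments": {
  "deltas": [
    {"rx": 0, "ry": 0, "rz": 0, "dx": -0.0055, "dy": 0.0053, "dz": 0, "hand": 0.01},
    {"rx": 0, "ry": 0, "rz": 0, "dx": -0.0055, "dy": 0.0053, "dz": 0, "hand": 0.01},
    {"rx": 0, "ry": 0, "rz": 0, "dx": -0.0055, "dy": 0.0053, "dz": 0, "hand": 0.01},
    {"rx": 0, "ry": 0, "rz": 0, "dx": -0.004, "dy": 0.004, "dz": 0, "hand": 0.01},
    {"rx": 0, "ry": 0, "rz": 0, "dx": 0, "dy": 0, "dz": 0, "hand": 0.01}
  ]
}}

```text
t: 14.5
tcp_pos: [506.1, 209.6, -8.4]
ee_rot: [0.285, 0.649, 0.283, -0.646]
wrist_force: [-0.1, 0.5, -1.2]
grip_width: 22.1
```

```bash
python3 - <<'E'
from h import *
rep()
im=arm.camera("wrist");cv2.imwrite("pics/w12.png",im[:280,:520])
E
```

```text
t 14.5 tcp [506.1 209.6  -8.4] bar g [31.7 15.2] barz 35.1 shaft g [-75.3  -1.8] z 34.8 hook yaw err 0.0 toolx [ 0.005 -0.    -1.   ] tz [-0.678 -0.735 -0.003] F [-0.1  0.5 -1.2] w 22.1
q [-0.14  0.55 -0.43  1.98  0.37  0.68 -1.55]
```

View pics/w12.png

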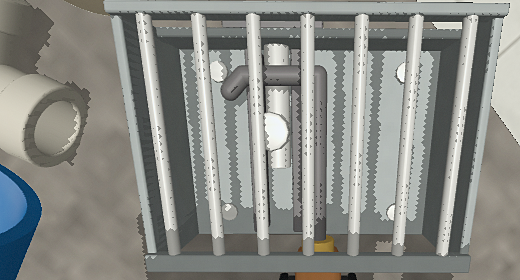

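The crossbar sits behind the knob: knob cap at (272,132), bar at row 75. Drawing it back.

Request:
{"name": "carry_out", "arguments": {
  "deltas": [
    {"rx": 0, "ry": 0, "rz": 0, "dx": -0.006, "dy": -0.0065, "dz": 0, "hand": 0.01},
    {"rx": 0, "ry": 0, "rz": 0, "dx": -0.006, "dy": -0.0065, "dz": 0, "hand": 0.01},
    {"rx": 0, "ry": 0, "rz": 0, "dx": -0.006, "dy": -0.0065, "dz": 0, "hand": 0.01},
    {"rx": 0, "ry": 0, "rz": 0, "dx": -0.006, "dy": -0.0065, "dz": 0, "hand": 0.01},
    {"rx": 0, "ry": 0, "rz": 0, "dx": 0, "dy": 0, "dz": 0, "hand": 0.01}
  ]
}}

```text
t: 15.18
tcp_pos: [482.7, 182.6, -7.8]
ee_rot: [0.284, 0.651, 0.283, -0.644]
wrist_force: [0.0, 0.6, -1.1]
grip_width: 21.7
```

```bash
python3 - <<'E'
from h import *
rep()
E
```

```text
t 15.18 tcp [482.7 182.6  -7.8] bar g [-4.2 14. ] barz 36.2 shaft g [-111.2   -2.9] z 35.4 hook yaw err -0.001 toolx [ 0.009  0.003 -1.   ] tz [-0.679 -0.734 -0.008] F [ 0.   0.6 -1.1] w 21.7
q [-0.1   0.51 -0.44  2.06  0.36  0.63 -1.53]
```

Request:
{"name": "carry_out", "arguments": {
  "deltas": [
    {"rx": 0, "ry": 0, "rz": 0, "dx": -0.0035, "dy": -0.0025, "dz": 0, "hand": 0.01},
    {"rx": 0, "ry": 0, "rz": 0, "dx": -0.003, "dy": -0.003, "dz": 0, "hand": 0.01},
    {"rx": 0, "ry": 0, "rz": 0, "dx": -0.0025, "dy": -0.0025, "dz": 0, "hand": 0.01},
    {"rx": 0, "ry": 0, "rz": 0, "dx": -0.0015, "dy": -0.0015, "dz": 0, "hand": 0.01}
  ]
}}

```text
t: 15.68
tcp_pos: [475.6, 175.7, -6.8]
ee_rot: [0.282, 0.655, 0.284, -0.641]
wrist_force: [5.5, 5.9, -4.7]
grip_width: 21.9
```

```bash
python3 - <<'E'
from h import *
rep()
im=arm.camera("wrist");cv2.imwrite("pics/w13.png",im[:300,:560])
im=arm.camera("scene");cv2.imwrite("pics/s13.png",cv2.resize(im[170:350,230:430],None,fx=4,fy=3.3,interpolation=cv2.INTER_CUBIC))
E
```

```text
t 15.68 tcp [475.6 175.7  -6.8] bar g [-14.5  14.5] barz 38.2 shaft g [-121.5   -2.3] z 36.4 hook yaw err -0.002 toolx [ 0.017  0.01  -1.   ] tz [-0.679 -0.734 -0.018] F [ 5.5  5.9 -4.7] w 21.9
q [-0.08  0.5  -0.44  2.09  0.36  0.61 -1.52]
```

View pics/w13.png

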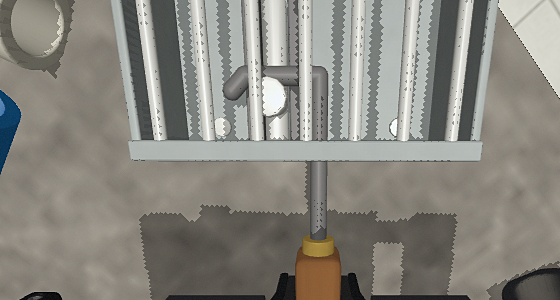

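View pics/s13.png

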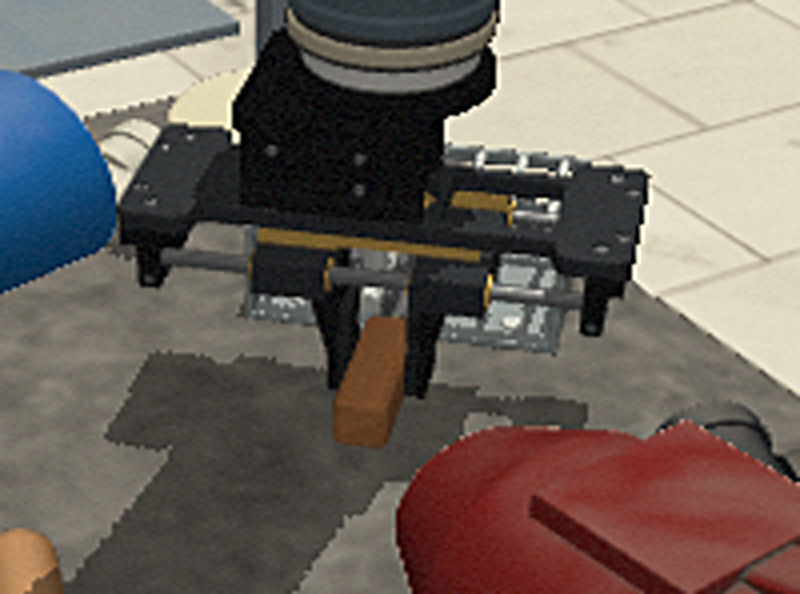

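Request:
{"name": "carry_out", "arguments": {
  "deltas": [
    {"rx": 0, "ry": 0, "rz": 0, "dx": -0.002, "dy": -0.002, "dz": 0, "hand": 0.01},
    {"rx": 0, "ry": 0, "rz": 0, "dx": -0.002, "dy": -0.002, "dz": 0, "hand": 0.01},
    {"rx": 0, "ry": 0, "rz": 0, "dx": -0.001, "dy": -0.001, "dz": 0, "hand": 0.01}
  ]
}}

```text
t: 16.15
tcp_pos: [476.0, 176.3, -5.1]
ee_rot: [0.281, 0.66, 0.286, -0.636]
wrist_force: [4.1, 3.0, -4.3]
grip_width: 21.7
```

```bash
python3 - <<'E'
from h import *
rep()
im=arm.camera("wrist");cv2.imwrite("pics/w14.png",im[:300,:560])
E
```

```text
t 16.15 tcp [476.  176.3  -5.1] bar g [-14.5  14.7] barz 41.5 shaft g [-121.5   -2.1] z 38.0 hook yaw err -0.001 toolx [ 0.028  0.02  -0.999] tz [-0.678 -0.734 -0.033] F [ 4.1  3.  -4.3] w 21.7
q [-0.08  0.49 -0.45  2.1   0.36  0.59 -1.52]
```

View pics/w14.png

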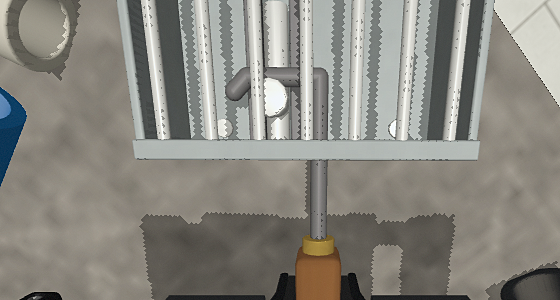

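```bash
python3 - <<'E'
from h import *
T=pose();c,s=np.cos(GY),np.sin(GY);Rg=np.array([[c,s],[-s,c]])
f=lambda uv,z:(Rg@(wplane(uv,z,T)[:2]-G0)).round(1)
print("cap",f((271,98),47),"lintel front",f((300,160),60),"R",f((479,150),60),"L",f((134,150),60))
E
```

```text
cap [-25.3  17.6] lintel front [-49.9   5.3] R [-46.1 -65.8] L [-45.9  70.7]
```

Request:
{"name": "carry_out", "arguments": {
  "deltas": [
    {"rx": -0.02, "ry": 0.028, "rz": 0, "dx": 0.004, "dy": 0.0045, "dz": -0.002, "hand": 0.01},
    {"rx": 0, "ry": 0, "rz": 0, "dx": 0.004, "dy": 0.0045, "dz": 0, "hand": 0.01},
    {"rx": 0, "ry": 0, "rz": 0, "dx": 0.0025, "dy": 0.0025, "dz": 0, "hand": 0.01},
    {"rx": 0, "ry": 0, "rz": 0, "dx": 0, "dy": 0, "dz": 0, "hand": 0.01}
  ]
}}

```text
t: 16.7
tcp_pos: [483.1, 185.0, -8.0]
ee_rot: [-0.284, -0.645, -0.283, 0.651]
wrist_force: [0.3, 0.6, -1.3]
grip_width: 21.8
```

```bash
python3 - <<'E'
from h import *
rep()
E
```

```text
t 16.7 tcp [483.1 185.   -8. ] bar g [-1.4 15. ] barz 34.3 shaft g [-108.4   -1.9] z 35.2 hook yaw err -0.001 toolx [-0.007 -0.006 -1.   ] tz [-0.679 -0.735  0.009] F [ 0.3  0.6 -1.3] w 21.8
q [-0.1   0.52 -0.44  2.04  0.36  0.66 -1.53]
```

Request:
{"name": "carry_out", "arguments": {
  "deltas": [
    {"rx": 0, "ry": 0, "rz": 0, "dx": 0.0025, "dy": 0.0025, "dz": 0, "hand": 0.01},
    {"rx": 0, "ry": 0, "rz": 0, "dx": 0.005, "dy": -0.0045, "dz": 0, "hand": 0.01},
    {"rx": 0, "ry": 0, "rz": 0, "dx": 0.005, "dy": -0.0045, "dz": 0, "hand": 0.01},
    {"rx": 0, "ry": 0, "rz": 0, "dx": 0.005, "dy": -0.0045, "dz": 0, "hand": 0.01},
    {"rx": 0, "ry": 0, "rz": 0, "dx": 0.005, "dy": -0.0045, "dz": 0, "hand": 0.01},
    {"rx": 0, "ry": 0, "rz": 0, "dx": 0.005, "dy": -0.0045, "dz": 0, "hand": 0.01},
    {"rx": 0, "ry": 0, "rz": 0, "dx": 0, "dy": 0, "dz": 0, "hand": 0.01}
  ]
}}

```text
t: 17.58
tcp_pos: [512.3, 161.5, -8.2]
ee_rot: [-0.284, -0.645, -0.281, 0.651]
wrist_force: [-0.3, -1.0, -0.6]
grip_width: 21.8
```

```bash
python3 - <<'E'
from h import *
rep()
im=arm.camera("wrist");cv2.imwrite("pics/w15.png",im[:300,:560])
E
```

```text
t 17.57 tcp [512.3 161.5  -8.2] bar g [  1.2 -22.5] barz 33.9 shaft g [-105.8  -39.2] z 35.0 hook yaw err -0.003 toolx [-0.007 -0.007 -1.   ] tz [-0.68  -0.733  0.01 ] F [-0.3 -1.  -0.6] w 21.8
q [-0.05  0.55 -0.43  2.    0.36  0.68 -1.46]
```

View pics/w15.png

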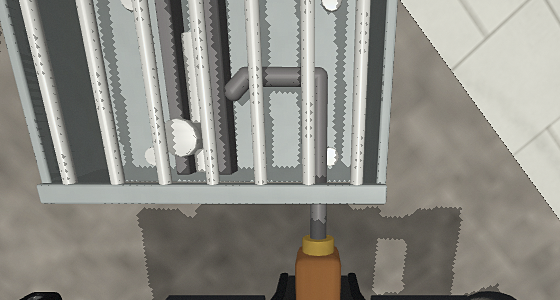

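The knob stayed at the front (182,137) and the hook is clear to its right. One more shift, then withdraw.

Request:
{"name": "carry_out", "arguments": {
  "deltas": [
    {"rx": 0, "ry": 0, "rz": 0, "dx": 0.005, "dy": -0.0045, "dz": 0.001, "hand": 0.01},
    {"rx": 0, "ry": 0, "rz": 0, "dx": -0.002, "dy": -0.0025, "dz": 0, "hand": 0.01},
    {"rx": 0, "ry": 0, "rz": 0, "dx": -0.008, "dy": -0.009, "dz": 0, "hand": 0.01},
    {"rx": 0, "ry": 0, "rz": 0, "dx": -0.01, "dy": -0.011, "dz": 0, "hand": 0.01},
    {"rx": 0, "ry": 0, "rz": 0, "dx": -0.01, "dy": -0.011, "dz": 0, "hand": 0.01},
    {"rx": 0, "ry": 0, "rz": 0, "dx": -0.01, "dy": -0.011, "dz": 0, "hand": 0.01},
    {"rx": 0, "ry": 0, "rz": 0, "dx": 0, "dy": 0, "dz": 0, "hand": 0.01}
  ]
}}

```text
t: 18.5
tcp_pos: [472.2, 108.6, -7.3]
ee_rot: [-0.285, -0.644, -0.282, 0.652]
wrist_force: [-0.9, 0.5, -1.5]
grip_width: 21.8
```

```bash
python3 - <<'E'
from h import *
rep()
E
```

```text
t 18.5 tcp [472.2 108.6  -7.3] bar g [-64.7 -28.8] barz 34.6 shaft g [-171.8  -45.6] z 35.9 hook yaw err -0.002 toolx [-0.01  -0.009 -1.   ] tz [-0.679 -0.734  0.013] F [-0.9  0.5 -1.5] w 21.8
q [ 0.04  0.48 -0.44  2.11  0.35  0.63 -1.4 ]
```

Request:
{"name": "carry_out", "arguments": {
  "deltas": [
    {"rx": 0.009, "ry": -0.01, "rz": 0, "dx": -0.01, "dy": 0, "dz": 0, "hand": 0.01},
    {"rx": 0, "ry": 0, "rz": 0, "dx": -0.012, "dy": 0.001, "dz": 0, "hand": 0.01},
    {"rx": 0, "ry": 0, "rz": 0, "dx": -0.006, "dy": 0.002, "dz": -0.005, "hand": 0.01},
    {"rx": 0, "ry": 0, "rz": 0, "dx": 0, "dy": 0, "dz": -0.006, "hand": 0.01},
    {"rx": 0, "ry": 0, "rz": 0, "dx": 0, "dy": 0, "dz": 0, "hand": 0.01}
  ]
}}

```text
t: 19.12
tcp_pos: [442.8, 113.4, -18.7]
ee_rot: [0.283, 0.649, 0.284, -0.647]
wrist_force: [-0.6, -0.2, -1.5]
grip_width: 21.8
```

```bash
python3 - <<'E'
from h import *
rep()
E
```

```text
t 19.12 tcp [442.8 113.4 -18.7] bar g [-81.9  -3.7] barz 24.8 shaft g [-188.9  -20.7] z 24.5 hook yaw err -0.0 toolx [ 0.002  0.002 -1.   ] tz [-0.678 -0.735 -0.003] F [-0.6 -0.2 -1.5] w 21.8
q [ 0.02  0.47 -0.44  2.19  0.37  0.55 -1.44]
```

Descending gently to the bench.

Request:
{"name": "carry_out", "arguments": {
  "deltas": [
    {"rx": 0, "ry": 0, "rz": 0, "dx": 0, "dy": 0, "dz": -0.005, "hand": 0.01},
    {"rx": 0, "ry": 0, "rz": 0, "dx": 0, "dy": 0, "dz": -0.004, "hand": 0.01},
    {"rx": 0, "ry": 0, "rz": 0, "dx": 0, "dy": 0, "dz": 0, "hand": 0.01}
  ]
}}

```text
t: 19.5
tcp_pos: [443.7, 113.7, -28.2]
ee_rot: [0.283, 0.649, 0.284, -0.646]
wrist_force: [-1.6, -1.1, 2.8]
grip_width: 21.8
```

```bash
python3 - <<'E'
from h import *
rep()
E
```

```text
t 19.5 tcp [443.7 113.7 -28.2] bar g [-81.1  -4.2] barz 15.4 shaft g [-188.1  -21.2] z 15.0 hook yaw err -0.0 toolx [ 0.003  0.002 -1.   ] tz [-0.678 -0.735 -0.004] F [-1.6 -1.1  2.8] w 21.8
q [ 0.    0.48 -0.42  2.2   0.39  0.53 -1.46]
```

The force has gone positive, so the rod is touching the bench. Releasing and backing off upward.

Request:
{"name": "carry_out", "arguments": {
  "deltas": [
    {"rx": 0, "ry": 0, "rz": 0, "dx": 0, "dy": 0, "dz": 0, "hand": 0.05},
    {"rx": 0, "ry": 0, "rz": 0, "dx": 0, "dy": 0, "dz": 0, "hand": 0.05},
    {"rx": 0, "ry": 0, "rz": 0, "dx": 0, "dy": 0, "dz": 0, "hand": 0.05},
    {"rx": 0, "ry": 0, "rz": 0, "dx": 0, "dy": 0, "dz": 0, "hand": 0.05},
    {"rx": 0, "ry": 0, "rz": 0, "dx": 0, "dy": 0, "dz": 0, "hand": 0.05},
    {"rx": 0, "ry": 0, "rz": 0, "dx": 0, "dy": 0, "dz": 0, "hand": 0.05}
  ]
}}

```text
t: 20.25
tcp_pos: [444.6, 114.0, -28.0]
ee_rot: [0.283, 0.65, 0.284, -0.646]
wrist_force: [0.2, -0.3, 0.1]
grip_width: 49.8
```

Request:
{"name": "carry_out", "arguments": {
  "deltas": [
    {"rx": 0, "ry": 0, "rz": 0, "dx": 0, "dy": 0, "dz": 0.02, "hand": 0.05},
    {"rx": 0, "ry": 0, "rz": 0, "dx": 0, "dy": 0, "dz": 0.04, "hand": 0.05},
    {"rx": 0, "ry": 0, "rz": 0, "dx": 0, "dy": 0, "dz": 0.05, "hand": 0.05},
    {"rx": 0, "ry": 0, "rz": 0, "dx": 0, "dy": 0, "dz": 0.05, "hand": 0.05},
    {"rx": 0, "ry": 0, "rz": 0, "dx": 0, "dy": 0, "dz": 0.05, "hand": 0.05},
    {"rx": 0, "ry": 0, "rz": 0, "dx": 0, "dy": 0, "dz": 0, "hand": 0.05},
    {"rx": 0, "ry": 0, "rz": 0, "dx": 0, "dy": 0, "dz": 0, "hand": 0.05}
  ]
}}

```text
t: 21.12
tcp_pos: [442.0, 113.2, 187.4]
ee_rot: [0.283, 0.649, 0.284, -0.647]
wrist_force: [-0.3, -0.0, -0.2]
grip_width: 50.0
```

```bash
python3 - <<'E'
from h import *
T=rep()
im=arm.camera("wrist");cv2.imwrite("pics/w16.png",im)
im=arm.camera("scene");cv2.imwrite("pics/s16.png",im)
c,s=np.cos(GY),np.sin(GY);Rg=np.array([[c,s],[-s,c]])
for n in("hook_handle","hook_bar","bolt_knob"):
  for r in arm.tip_of("wrist",n)[:1]: print(n,r["point"],r["score"],(Rg@(wplane(r["point"],34 if n=="bolt_knob" else 14,T)[:2]-G0)).round(1))
E
```

```text
t 21.12 tcp [442.  113.2 187.4] bar g [-82.5  -3.2] barz 230.9 shaft g [-189.5  -20.2] z 230.6 hook yaw err -0.0 toolx [ 0.002  0.002 -1.   ] tz [-0.678 -0.735 -0.003] F [-0.3 -0.  -0.2] w 50.0
q [ 0.19  0.15 -0.59  2.    0.1   1.01 -1.18]
hook_handle [319.6, 213.4] 0.56 [-197.9  -22.4]
hook_bar [304.8, 107.0] 0.88 [-83.5  -6.7]
bolt_knob [275.9, 42.2] 0.87 [-27.8  19.1]
```

View pics/w16.png

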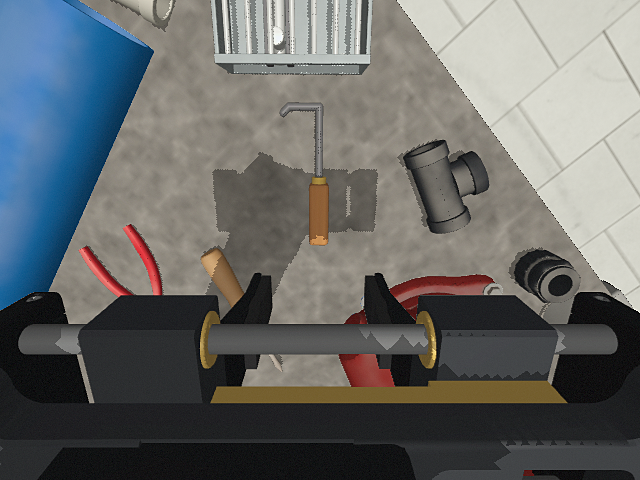

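View pics/s16.png

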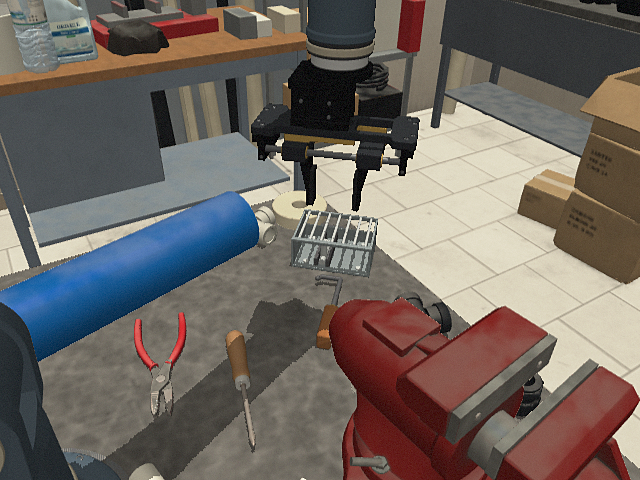

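The rod lies flat in front of the guard, with the handle at (319,213) and the bar at (305,107). The knob is at the front (276,42), the tees haven't moved, and the gripper is clear.

```bash
python3 -c "
from h import *
print(arm.sign_off())"
```

```text
the job is handed in; nothing more can be done
None
```

The bolt is drawn to its stop, and the hooked rod lies flat on the bench in front of the guard, let go. I handed the job in at about 21 s of the 61 s allowed; the hand-in gave no verdict.

**Last checks:**
- **Bolt:** measured at the stop, the knob stood at x ≈ -25 mm in the guard's frame, which is its fully drawn position. After I took the rod out, the detector put it at about -28 mm. That is roughly 3 mm past where the stop should be, so I take it as detector error.
- **Rod:** the crossbar is at x ≈ -83 mm and the handle at x ≈ -198 mm in the guard's frame, both outside the open front. It looks flat and still in the pictures.
- **Robot:** the gripper is open and well above everything, with almost no force at the wrist (under 0.5 N).
- **Pipe tees:** by eye in the pictures they look unmoved; I did not measure their positions again.

**What went wrong on the way:** the first grasp closed on air above the handle. In the pictures the fingertips sat about 35 mm short of the reported TCP, so I opened, went about 35 mm lower, and the second grasp held.

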